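# Put the gel spatulas away in the slotted drawer

## Task

Pull the drawer of the bench-top unit out to its stop, put away every gel spatula lying on the bench by sliding it blade first, fully home, into the slot of its own colour in the drawer's block, and then push the drawer fully shut. Leave the tip box, the tube rack and the bottle as they stand.

Things in the scene. Friction and masses are not known exactly. Their poses are not given: they have to be found in the camera images.
- cabinet: low grey steel drawer unit, 300 deep (x) x 332 wide (y) x 75 high, fixed to the bench; origin at bench level, middle of its closed front, which faces its own -x. Its one white drawer is 290 wide inside; drawer floor 16 above the bench, side walls end at 54. A grey block with four letterbox slots side by side stands across its back; from front panel to block are 185 of clear floor
- drawer (a joint): how far the drawer is out, m: 0 shut, 0.205 at its stop. Slides along the cabinet's -x, stays where left, takes about 6 N to move either way (pushing hard on something in it shuts it), may start slightly ajar. At its stop, the block's face is 5 in front of the cabinet's origin and the front 20 mm of the block shows from above, in front of the cabinet's top board
- drawer_handle (a point): middle of the steel bar handle on the drawer's front: bar 11 thick, 140 long along y, its axis 35 in front of the panel, on two 8 thick posts 60 either side of the middle; 44 above the bench. The panel is 15 thick, 330 wide, its top 64 above the bench. Axes as the cabinet's
- lane_red (a point): front end of the red lane in the drawer: a point on the front panel's inside, straight before the red slot, 27 above the bench, 11 above the drawer floor. Axes as the cabinet's. The centre of the slot's mouth is 185 from it along +x, same height. Marked by a red floor strip and a red tab on the block. Slot 52 wide, 8 high, 70 deep; lanes 60 apart; block's top 43 above the bench
- lane_yellow (a point): front end of the yellow lane in the drawer: a point on the front panel's inside, straight before the yellow slot, 27 above the bench, 11 above the drawer floor. Axes as the cabinet's. The centre of the slot's mouth is 185 from it along +x, same height. Marked by a yellow floor strip and a yellow tab on the block. Slot 52 wide, 8 high, 70 deep; lanes 60 apart; block's top 43 above the bench
- lane_green (a point): front end of the green lane in the drawer: a point on the front panel's inside, straight before the green slot, 27 above the bench, 11 above the drawer floor. Axes as the cabinet's. The centre of the slot's mouth is 185 from it along +x, same height. Marked by a green floor strip and a green tab on the block. Slot 52 wide, 8 high, 70 deep; lanes 60 apart; block's top 43 above the bench
- lane_blue (a point): front end of the blue lane in the drawer: a point on the front panel's inside, straight before the blue slot, 27 above the bench, 11 above the drawer floor. Axes as the cabinet's. The centre of the slot's mouth is 185 from it along +x, same height. Marked by a blue floor strip and a blue tab on the block. Slot 52 wide, 8 high, 70 deep; lanes 60 apart; block's top 43 above the bench
- red_spatula: red moulded plastic gel spatula, 70 g, both faces alike, or absent. Origin at its balance point (grip here), mid-thickness: 10 above what it lies on. x to the blade's tip, y across. Handle 100 x 24 wide x 20 thick, from x = -65 to +35; flat blade 62 long x 46 wide x 4 thick, from x = +35 to +97. Fully home, the shoulder (x = +35) meets the block's face and the handle lies on the drawer floor
- yellow_spatula: yellow moulded plastic gel spatula, 70 g, both faces alike, or absent. Origin at its balance point (grip here), mid-thickness: 10 above what it lies on. x to the blade's tip, y across. Handle 100 x 24 wide x 20 thick, from x = -65 to +35; flat blade 62 long x 46 wide x 4 thick, from x = +35 to +97. Fully home, the shoulder (x = +35) meets the block's face and the handle lies on the drawer floor
- green_spatula: green moulded plastic gel spatula, 70 g, both faces alike, or absent. Origin at its balance point (grip here), mid-thickness: 10 above what it lies on. x to the blade's tip, y across. Handle 100 x 24 wide x 20 thick, from x = -65 to +35; flat blade 62 long x 46 wide x 4 thick, from x = +35 to +97. Fully home, the shoulder (x = +35) meets the block's face and the handle lies on the drawer floor
- blue_spatula: blue moulded plastic gel spatula, 70 g, both faces alike, or absent. Origin at its balance point (grip here), mid-thickness: 10 above what it lies on. x to the blade's tip, y across. Handle 100 x 24 wide x 20 thick, from x = -65 to +35; flat blade 62 long x 46 wide x 4 thick, from x = +35 to +97. Fully home, the shoulder (x = +35) meets the block's face and the handle lies on the drawer floor
- tip_box: bystander: white and clear pipette-tip box with a red band, 85 x 122 x 65 high; origin under its centre
- tube_rack: bystander: dark blue tube rack, 70 x 130 x 50 high; origin under its centre
- reagent_bottle: bystander: white bottle, 56 diameter, 130 high; origin under its centre

How it is judged:
By the outcome, as a careful person would: the job done as asked, in the order asked, and still so for the second after the job is handed in, with the robot touching nothing.
Of red_spatula, yellow_spatula, green_spatula, blue_spatula only 3 to 4 are there at a start; the rules pass over those that are not, and their reading is None.
At some moment in a run one of red_spatula, yellow_spatula, green_spatula, blue_spatula may be knocked a few centimetres aside while the robot is not near it.
Once in a run the grip may slacken for a moment while it holds something.
It also fails if it takes over 210 s, if anything falls off the work surface, if the arm or the gripper's body presses on something with over 40 N, if the wrist force passes 120 N, or if a joint passes its speed limit or range.

## Robot

A 6-joint arm with a two-finger parallel gripper is mounted at the origin on the work surface. World frame = base frame: x ahead of the robot, y to its left, z up, the work surface at z = 0. Lengths are in m, angles in rad, forces in N, time in s.
With the tool pointing down it reaches from about 0.35 to 0.975 m from the base axis. Payload 4.9 kg.
Tool frame: the origin (TCP) lies at the very end of the fingers, on their centre line; the grasp point (between the pads) lies 19 mm behind it (ctrl.pinch_z is the distance from the TCP to the grasp point, in m); z points along the fingers, y is the line along which they close (so a half turn about z gives the same grasp; the last joint's range is limited). The gripper opens to 85 mm and grips with 20 to 120 N. Pads are 22 mm wide; open, the fingers measure 114 mm over their backs; the gripper's body (76 mm by 85 mm) begins 54 mm behind the grasp point. The pads swing forward as they close: fully open they stand 13 mm farther back than shut.
Start: joints at [1.01, 0.053, 1.613, -0, 1.476, -0.119], TCP at [0.267, 0.565, 0.231] pointing down, gripper open.
Joint ranges: [-3.01, 3.01], [-1.01, 2.22], [0.06, 2.58], [-1.02, 4.17], [0.09, 2.62], [-3.14, 3.14]. Speed limits (rad/s): [2.57, 2.57, 3.14, 3.14, 3.14, 3.14].

## Interface

Orientations are given as a rotation vector (axis times angle).
In Python, from station import ctrl, optics gives the robot as it stands. The module is installed in compiled form; this text tells all that it offers.
- The arm moves only by the shell command python3 -m handwheel 'ROWS' [OPENING] [FORCE]. ROWS is JSON, one flat list of numbers, 6 for each row, row after row: the shift along the tool's x, y, z in m, then the turn, a rotation vector about the tool's x, y, z in degrees. A call has 1 to 20 rows; each row shifts and turns the commanded pose from where the row before left it, along the tool's axes as they then stand; what a row does not reach is not made up. A row lasts 1/10 s, in which the tool goes at most 50 mm and 8.59 degrees, less where a joint would pass 70% of its speed; a pose out of reach is approached as far as the arm can. A call is refused whole if a number of a shift passes 0.05 or a number of a turn 8.59, either way. A call with a gripper value outside its range is refused whole. OPENING is the closure, from 0 (fully open) to 1 (shut), set as the call begins (- or left out, the last holds). The fingers move at their own pace and stop on an object; FORCE is the grip in N (left out, the last holds). Time passes only in rows, so rows that do not move let the fingers close. It gives the time, the measured TCP pose, the force and the opening at its end, in the units of the state.
- ctrl.get_obs(): the state, without advancing time (a new reading comes with each control period).
- optics.get_image(name): name is "side" or "top" or "wrist"; returns (picture, depth): 384x512x3 uint8, red, green, blue; 384x512 float32, m along the optical axis (not along the pixel's ray), 0 where there is no reading.
- optics.get_calibration(name): a dict with "fovy" (degrees; the focal length in pixels is half the picture's height over the tangent of half this angle, whatever the lens; pixels are square), "cx", "cy" (the principal point, pixels), "rvec" (rotation vector, rad) and "tvec" (3), from world to camera coordinates, as OpenCV has them; the wrist camera has in their place "mount" (4x4, takes a point from camera to tool coordinates, whose origin is the TCP and whose axes are the flange's). Camera axes: x right, y down, z forward; pixel columns grow to the right and rows downward; lengths in m; the calibration is good to about 2 mm. A picture is of the moment at which its call begins: read the wrist's pose just before it. get_calibration takes no time and is no camera call.
- ctrl.finish_job(): hands the job in, once; it reports no verdict.
The state is a dict: "t": time; "q": joint angles; "dq": joint speeds; "effort": joint torques, N m; "tool_pos": TCP position; "tool_rot": TCP orientation; "contact_force": force on the tool from outside, world axes, zero at the start; "wrist_torque": the same for the moment, N m; "opening": finger opening in m.
Only numpy, scipy, OpenCV 4.12 (cv2) and the standard library are available. Lean on these libraries where they do the work, as an engineer would, in place of code of your own. Each camera call takes 0.05 s, during which the arm holds its last target. There are 200 camera calls.

## Working session

There is one attempt and no reset: what is moved stays moved. The work goes in short steps, Python scripts to look and compute and a shell command to move; the robot and the scene stay as the last step left them, time stands still between calls to the robot, and variables do not carry over. Pictures are saved under pics/ and viewed, on a budget of 14 in all, crops included, one or two more only if the job needs it, and the job is handed in when it is done.

```bash
mkdir -p pics; cat > h.py <<'E'
import numpy as np, cv2
from scipy.spatial.transform import Rotation as R
from station import ctrl, optics
def cam(name):
    o=ctrl.get_obs(); im,d=optics.get_image(name); c=optics.get_calibration(name)
    f=192/np.tan(np.radians(c["fovy"])/2)
    v,u=np.mgrid[0:384,0:512]
    P=np.stack([(u-c["cx"])*d/f,(v-c["cy"])*d/f,d],-1)
    if name=="wrist":
        M=np.array(c["mount"]); T=np.eye(4); T[:3,:3]=R.from_rotvec(o["tool_rot"]).as_matrix(); T[:3,3]=o["tool_pos"]
        M=T@M; W=P@M[:3,:3].T+M[:3,3]
    else:
        A=R.from_rotvec(np.ravel(c["rvec"])).as_matrix(); W=(P-np.ravel(c["tvec"]))@A
    W[d==0]=np.nan
    return im,d,W
def save(im,n,s=1.5): cv2.imwrite(f"pics/{n}.png",cv2.resize(im[...,::-1],None,fx=s,fy=s))
E
python3 - <<'E'
from h import *
for n in("top","side"):
    im,d,W=cam(n); save(im,n+"0"); np.savez(n+"0.npz",im=im,W=W); c=optics.get_calibration(n); print(n,c)
o=ctrl.get_obs();print(o["t"],R.from_rotvec(o["tool_rot"]).as_matrix().round(3),o["opening"])
print(optics.get_calibration("wrist"),ctrl.pinch_z)
E
```

```text
top {'fovy': 47.32765167327301, 'cx': 250.6263490961971, 'cy': 182.58210028075433, 'rvec': array([ 2.12929906, -2.18166557,  0.14792824]), 'tvec': array([-0.10265401,  0.61062991,  1.37467458])}
side {'fovy': 56.127306725448896, 'cx': 255.29115047257298, 'cy': 192.57382576106568, 'rvec': array([ 2.30295204, -0.83082897,  0.28892303]), 'tvec': array([-0.52720907,  0.26076403,  0.99700248])}
0.1 [[-0.904  0.428 -0.001]
 [ 0.428  0.904 -0.002]
 [ 0.    -0.002 -1.   ]] 0.08564516625736397
{'fovy': 71.08933911503306, 'cx': 255.05982946424618, 'cy': 190.79201688641953, 'mount': array([[ 1.06798592e-03, -9.65473285e-01, -2.60499896e-01,
         6.55769204e-02],
       [ 9.99999357e-01,  1.13049108e-03, -9.01102249e-05,
        -3.54835155e-05],
       [ 3.81491824e-04, -2.60499633e-01,  9.65473871e-01,
        -1.42077008e-01],
       [ 0.00000000e+00,  0.00000000e+00,  0.00000000e+00,
         1.00000000e+00]])} 0.0187
```

View pics/top0.png

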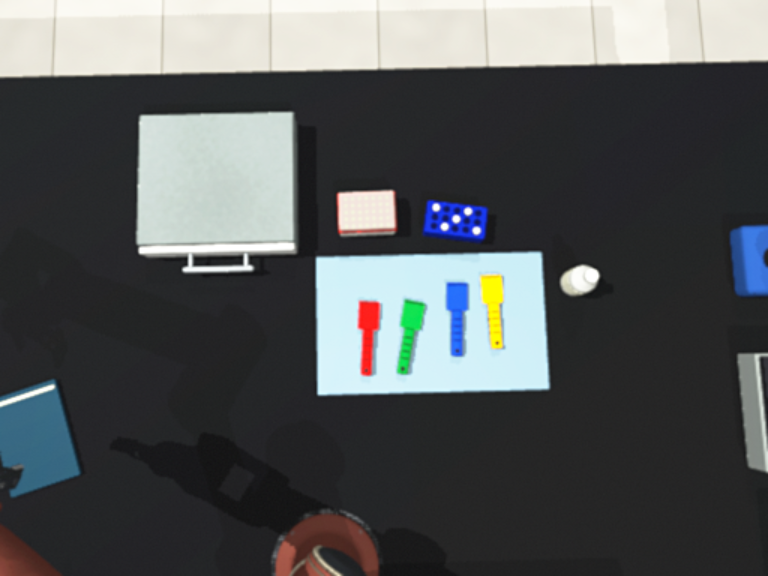

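View pics/side0.png

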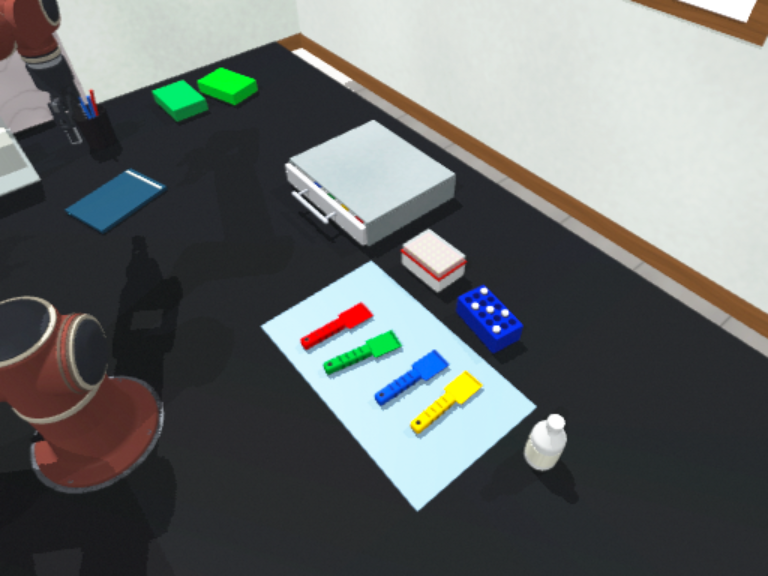

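The top view shows four spatulas on the mat, blades away from the robot: red (368,338), green (410,337), blue (457,318) and yellow (492,311). The cabinet is at upper left with its handle at (218,262), and the drawer is slightly ajar. Next I'll measure these.

```bash
cat >> h.py <<'E'
def masks(im):
    hsv=cv2.cvtColor(im,cv2.COLOR_RGB2HSV); h,s,v=[hsv[...,i].astype(int) for i in range(3)]
    ok=(s>150)&(v>90)
    return {"red":ok&((h<6)|(h>174)),"yellow":ok&(h>22)&(h<34),"green":ok&(h>50)&(h<80),"blue":ok&(h>105)&(h<125)}
def spat(im,W,zlo=.003,zhi=.03,box=None):
    """pose (x,y of origin, yaw of blade dir) of each spatula from handle points z>1.3cm & all"""
    out={}
    for k,m in masks(im).items():
        m=m&(W[...,2]>zlo)&(W[...,2]<zhi)
        if box is not None: m&=(W[...,0]>box[0])&(W[...,0]<box[1])&(W[...,1]>box[2])&(W[...,1]<box[3])
        n,l,st,_=cv2.connectedComponentsWithStats(cv2.morphologyEx(m.astype(np.uint8),cv2.MORPH_CLOSE,np.ones((3,3))))
        if n<2: out[k]=None; continue
        i=1+np.argmax(st[1:,4]); m=m&(l==i); p=W[m][:,:2]
        (cx,cy),(a,b),ang=r=cv2.minAreaRect((p*1000).astype(np.float32)); 
        B=cv2.boxPoints(r)/1000; e=B[1]-B[0]; g=B[2]-B[1]; u=e if np.hypot(*e)>np.hypot(*g) else g; u/=np.hypot(*u)
        c=B.mean(0); t=(p-c)@u; w=np.array([-u[1],u[0]]); s=(p-c)@w
        if np.ptp(s[t>0.02])<np.ptp(s[t<-0.02]): u=-u; t=-t
        o=c+u*(-0.016)  # centre of length is x=+16
        out[k]=dict(pos=o.round(4),yaw=np.degrees(np.arctan2(u[1],u[0])).round(1),L=np.ptp(t).round(3),W=np.ptp(s).round(3),z=np.nanpercentile(W[m][:,2],[10,50,90]).round(4),n=int(m.sum()))
    return out
E
python3 - <<'E'
from h import *
for n in("top","side"):
    D=np.load(n+"0.npz");im,W=D["im"],D["W"]; print(n)
    for k,v in spat(im,W,zlo=-.01,box=(.2,.75,-.4,.3)).items(): print(k,v)
    z=W[...,2]; m=(z>.067)&(z<.085)&(W[...,1]>-.0)&(W[...,0]>.4)
    l=cv2.connectedComponentsWithStats(m.astype(np.uint8)); i=1+np.argmax(l[2][1:,4]); p=W[l[1]==i]
    r=cv2.minAreaRect((p[:,:2]*1000).astype(np.float32)); print("top",r,cv2.boxPoints(r).round(),np.median(p[:,2]))
    if n=="top":
        D=[W[int(v/1.5),int(u/1.5)] for u,v in((218,269),(200,269),(240,268),(215,252),(150,250),(290,246),(210,150),(366,212),(456,220),(580,280))]; print(np.round(D,3))
E
```

```text
top
red {'pos': array([ 0.4578, -0.0972], dtype=float32), 'yaw': np.float32(-1.4), 'L': np.float64(0.156), 'W': np.float64(0.043), 'z': array([0.0095, 0.0154, 0.0226]), 'n': 432}
yellow {'pos': array([ 0.5082, -0.3673], dtype=float32), 'yaw': np.float32(-2.4), 'L': np.float64(0.155), 'W': np.float64(0.045), 'z': array([0.0094, 0.0151, 0.0222]), 'n': 446}
green {'pos': array([ 0.4579, -0.1797], dtype=float32), 'yaw': np.float32(-12.5), 'L': np.float64(0.158), 'W': np.float64(0.044), 'z': array([0.0094, 0.0154, 0.0224]), 'n': 438}
blue {'pos': array([ 0.4936, -0.2916], dtype=float32), 'yaw': np.float32(-1.8), 'L': np.float64(0.154), 'W': np.float64(0.044), 'z': array([0.0096, 0.0153, 0.0217]), 'n': 455}
top ((821.3906860351562, 222.55886840820312), (333.4398193359375, 286.40472412109375), 89.7396011352539) [[677.  56.]
 [964.  55.]
 [965. 389.]
 [679. 390.]] 0.07518017864822364
[[ 0.626  0.22   0.055]
 [ 0.628  0.26   0.049]
 [ 0.629  0.173  0.05 ]
 [   nan    nan    nan]
 [ 0.669  0.361  0.065]
 [ 0.669  0.065  0.063]
 [ 0.88   0.233  0.077]
 [ 0.741 -0.099  0.062]
 [ 0.72  -0.292  0.
[... 213 characters left out ...]
low {'pos': array([ 0.51  , -0.3706], dtype=float32), 'yaw': np.float32(0.7), 'L': np.float64(0.161), 'W': np.float64(0.045), 'z': array([0.0105, 0.0149, 0.021 ]), 'n': 601}
green {'pos': array([ 0.4582, -0.1832], dtype=float32), 'yaw': np.float32(-9.8), 'L': np.float64(0.16), 'W': np.float64(0.045), 'z': array([0.0103, 0.0142, 0.0209]), 'n': 507}
blue {'pos': array([ 0.4951, -0.2897], dtype=float32), 'yaw': np.float32(-2.8), 'L': np.float64(0.16), 'W': np.float64(0.046), 'z': array([0.0104, 0.0144, 0.0212]), 'n': 561}
top ((823.2481689453125, 221.4851531982422), (290.0185546875, 337.4703063964844), 0.38915830850601196) [[677. 389.]
 [679.  52.]
 [969.  54.]
 [967. 391.]] 0.07507904018484306
```

```bash
cat > g.py <<'E'
import sys
from h import *
a=list(map(float,sys.argv[1:])); o=ctrl.get_obs(); Rm=R.from_rotvec(o["tool_rot"]).as_matrix(); p=np.array(o["tool_pos"])
print("t",round(o["t"],1),"p",p.round(4),"yaw",np.degrees(np.arctan2(Rm[1,0],Rm[0,0])).round(2),"zax",Rm[:,2].round(4),"F",np.round(o["contact_force"],1),"op",round(o["opening"],4))
if a:
    y=np.radians(a[3]); T=np.array([[np.cos(y),np.sin(y),0],[np.sin(y),-np.cos(y),0],[0,0,-1]])
    print("shift if turned last",(Rm.T@(np.array(a[:3])-p)).round(4),"if turned first",(T.T@(np.array(a[:3])-p)).round(4),"turn",np.degrees(R.from_matrix(Rm.T@T).as_rotvec()).round(2))
E
python3 -m handwheel '[0,0,0,0,0,8.1,0,0,0,0,0,8.1,0,0,0,0,0,8.1,0,0,0,0,0,8.1,0,0,0,0,0,8.1,0,0,0,0,0,8.1,0,0,0,0,0,8.1,0,0,0,0,0,8]'
python3 -m handwheel '[-0.0287,0.030,0,0,0,0,-0.0287,0.030,0,0,0,0,-0.0287,0.030,0,0,0,0,-0.0287,0.030,0,0,0,0,-0.0287,0.030,0,0,0,0,-0.0287,0.030,0,0,0,0,-0.0287,0.030,0,0,0,0,-0.0287,0.030,0,0,0,0,-0.0287,0.030,0,0,0,0,-0.0287,0.030,0,0,0,0,-0.0287,0.030,0,0,0,0,-0.0287,0.030,0,0,0,0,0,0,0,0,0,0,0,0,0,0,0,0]' 0.6
python3 g.py .628 .22 .1 90
python3 - <<'E'
from h import *
im,d,W=cam("wrist"); save(im,"w1"); np.savez("w1.npz",im=im,W=W)
z=W[...,2]; m=(z>.042)&(z<.054)&(W[...,0]<.66)&(W[...,0]>.55)
p=W[m]; print(len(p),np.percentile(p,[2,25,50,75,98],axis=0).round(4))
E
```

```text
t: 0.9
tool_pos: [0.267, 0.5647, 0.2305]
tool_rot: [2.228, 2.215, -0.002]
contact_force: [-0.4, -0.0, -0.4]
opening: 0.0853
t: 2.3
tool_pos: [0.6272, 0.2197, 0.2304]
tool_rot: [-2.223, -2.218, 0.002]
contact_force: [0.9, 1.1, -0.9]
opening: 0.0346
t 2.3 p [0.6272 0.2197 0.2304] yaw 89.89 zax [-0.0017  0.     -1.    ] F [ 0.9  1.1 -0.9] op 0.0346
shift if turned last [0.0003 0.001  0.1304] if turned first [0.0003 0.0008 0.1304] turn [-0.1  -0.   -0.11]
1299 [[0.6234 0.1537 0.0435]
 [0.627  0.1843 0.0467]
 [0.6295 0.2327 0.0478]
 [0.6332 0.2754 0.0486]
 [0.6576 0.2934 0.0499]]
```

View pics/w1.png

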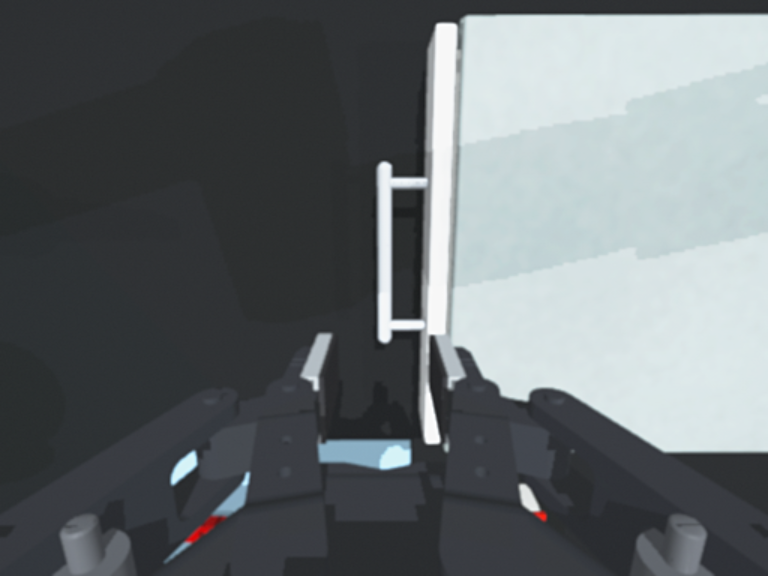

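The handle bar runs vertically at column 385, rows 165–340, and its axis is x≈.629, y≈.223. It lies between the fingers. I'll descend with a smaller opening.

```bash

python3 -m handwheel '[0.003,0.0015,0.04,0,0,0,0,0,0.04,0,0,0,0,0,0.04,0,0,0,0,0,0.025,0,0,0,0,0,0.02,0,0,0,0,0,0.02,0,0,0,0,0,0.02,0,0,0,0,0,0,0,0,0]' 0.71
python3 -m handwheel '[0,0,0,0,0,0,0,0,0,0,0,0,0,0,0,0,0,0,0,0,0,0,0,0,0,0,0,0,0,0,0,0,0,0,0,0]' 1 60
python3 g.py
```

```text
t: 3.15
tool_pos: [0.6248, 0.2242, 0.0225]
tool_rot: [-2.217, -2.221, 0.009]
contact_force: [-1.4, -0.5, -1.0]
opening: 0.0246
t: 3.75
tool_pos: [0.628, 0.2244, 0.0266]
tool_rot: [-2.22, -2.22, -0.0]
contact_force: [-3.6, 4.6, -2.9]
opening: 0.0089
t 3.8 p [0.628  0.2244 0.0266] yaw 89.99 zax [-0.0013  0.0015 -1.    ] F [-3.6  4.6 -2.9] op 0.0089
```

```bash

python3 -m handwheel '[0,-0.005,0,0,0,0,0,-0.01,0,0,0,0,0,-0.015,0,0,0,0,0,-0.015,0,0,0,0,0,-0.015,0,0,0,0,0,-0.015,0,0,0,0,0,-0.015,0,0,0,0,0,-0.015,0,0,0,0,0,-0.015,0,0,0,0,0,-0.015,0,0,0,0,0,-0.015,0,0,0,0,0,-0.015,0,0,0,0,0,-0.01,0,0,0,0,0,-0.01,0,0,0,0,0,-0.005,0,0,0,0,0,-0.005,0,0,0,0,0,0,0,0,0,0]'
python3 g.py
python3 -m handwheel '[0,-0.003,0,0,0,0,0,-0.003,0,0,0,0,0,-0.003,0,0,0,0,0,0,0,0,0,0,0,0,0,0,0,0]'
python3 g.py
```

```text
t: 5.45
tool_pos: [0.4344, 0.2243, 0.0266]
tool_rot: [2.221, 2.22, 0.007]
contact_force: [2.8, 5.5, -10.1]
opening: 0.0088
t 5.5 p [0.4344 0.2243 0.0266] yaw 89.97 zax [ 0.0037  0.0025 -1.    ] F [  2.8   5.5 -10.1] op 0.0088
t: 5.95
tool_pos: [0.4259, 0.2243, 0.0266]
tool_rot: [2.221, 2.22, 0.008]
contact_force: [3.7, 6.6, -10.4]
opening: 0.0084
t 6.0 p [0.4259 0.2243 0.0266] yaw 89.96 zax [ 0.0042  0.0026 -1.    ] F [  3.7   6.6 -10.4] op 0.0084
```

```bash

python3 -m handwheel '[0,-0.002,0,0,0,0,0,0,0,0,0,0,0,0,0,0,0,0]'; python3 -m handwheel '[0,-0.002,0,0,0,0,0,0,0,0,0,0,0,0,0,0,0,0]';python3 -m handwheel '[0,-0.002,0,0,0,0,0,0,0,0,0,0,0,0,0,0,0,0]'
```

```text
t: 6.25
tool_pos: [0.4246, 0.2243, 0.0266]
tool_rot: [2.221, 2.219, 0.01]
contact_force: [6.1, 4.9, -14.7]
opening: 0.0085
t: 6.55
tool_pos: [0.4246, 0.2243, 0.0267]
tool_rot: [2.218, 2.217, 0.017]
contact_force: [15.5, 6.8, -20.4]
opening: 0.0086
t: 6.85
tool_pos: [0.4246, 0.2244, 0.0267]
tool_rot: [2.216, 2.214, 0.023]
contact_force: [23.0, 7.9, -29.5]
opening: 0.0086
```

```bash

python3 -m handwheel '[0,0.003,0,0,0,0,0,0.003,0,0,0,0,0,0,0,0,0,0]'
python3 -m handwheel '[0,0,0,0,0,0,0,0,0,0,0,0,0,0,0,0,0,0,0,0,0,0,0,0,0,0,0,0,0,0]' 0.71
python3 g.py
python3 -m handwheel '[0,0,-0.01,0,0,0,0,0,-0.02,0,0,0,0,0,-0.03,0,0,0,0,0,-0.03,0,0,0,0,0,-0.04,0,0,0,0,0,-0.04,0,0,0,0,0,-0.04,0,0,0,0,0,-0.04,0,0,0,0,0,0,0,0,0]'
python3 -m handwheel '[0,0.01,0,0,0,-8.2,0,0.01,0,0,0,-8.2,0,0,0,0,0,-8.2,0,0,0,0,0,-8.2,0,0,0,0,0,-8.2,0,0,0,0,0,-8.2,0,0,0,0,0,-8.2,0,0,0,0,0,-8.2,0,0,0,0,0,-8.2,0,0,0,0,0,-8.2,0,0,0,0,0,-8,0,0,0,0,0,0]' 0
python3 g.py .50 .22 .27 180
python3 - <<'E'
from h import *
im,d,W=cam("wrist"); save(im,"w2"); np.savez("w2.npz",im=im,W=W)
im,d,W=cam("top"); save(im,"top2"); np.savez("top2.npz",im=im,W=W)
for k,v in spat(im,W,zlo=-.01,box=(.2,.75,-.5,.05)).items(): print(k,v)
E
```

```text
t: 7.15
tool_pos: [0.4248, 0.2243, 0.0266]
tool_rot: [-2.222, -2.219, -0.003]
contact_force: [-1.2, 5.8, -5.4]
opening: 0.0085
t: 7.65
tool_pos: [0.4251, 0.2235, 0.0268]
tool_rot: [2.221, 2.221, 0.001]
contact_force: [0.0, -0.6, 0.6]
opening: 0.025
t 7.7 p [0.4251 0.2235 0.0268] yaw 89.98 zax [ 1.e-03  1.e-04 -1.e+00] F [ 0.  -0.6  0.6] op 0.025
t: 8.55
tool_pos: [0.4274, 0.2245, 0.2848]
tool_rot: [2.217, 2.217, 0.019]
contact_force: [0.8, -0.1, 0.6]
opening: 0.0245
t: 9.75
tool_pos: [0.4443, 0.2249, 0.2762]
tool_rot: [-0.001, -3.141, 0.0]
contact_force: [-0.8, -0.1, 0.3]
opening: 0.0856
t 9.8 p [0.4443 0.2249 0.2762] yaw 179.97 zax [-3.e-04 -2.e-04 -1.e+00] F [-0.8 -0.1  0.3] op 0.0856
shift if turned last [-0.0557 -0.0048  0.0062] if turned first [-0.0557 -0.0049  0.0062] turn [-0.01 -0.01 -0.03]
red {'pos': array([ 0.442 , -0.1461], dtype=float32), 'yaw': np.float32(-1.1), 'L': np.float64(0.159), 'W': np.float64(0.043), 'z': array([0.0095, 0.0149, 0.0224]), 'n': 440}
yellow {'pos': array([ 0.5087, -0.3749], dtype=float32), 'yaw': np.float32(3.8), 'L': np.float64(0.157), 'W': np.float64(0.044), 'z': array([0.0092, 0.0152, 0.0215]), 'n': 443}
green {'pos': array([ 0.4559, -0.1838], dtype=float32), 'yaw': np.float32(-13.7), 'L': np.float64(0.156), 'W': np.float64(0.044), 'z': array([0.0087, 0.015 , 0.022 ]), 'n': 433}
blue {'pos': array([ 0.4952, -0.2903], dtype=float32), 'yaw': np.float32(-2.7), 'L': np.float64(0.158), 'W': np.float64(0.044), 'z': array([0.0095, 0.0148, 0.0216]), 'n': 463}
```

View pics/w2.png

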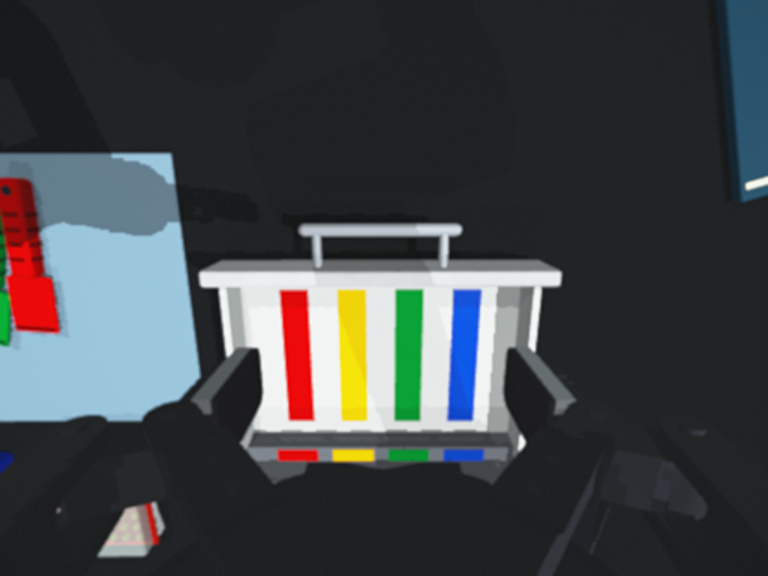

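The drawer is out and its lanes are visible, running red (297,355), yellow (352), green (408), blue (465) from −y to +y. The red spatula was knocked to y≈−.146 and now lies beside the green one.

```bash
python3 - <<'E'
from h import *
D=np.load("w2.npz");im,W=D["im"],D["W"]
for k,m in masks(im).items():
    s=m&(W[...,1]>.05)&(W[...,2]<.03)&(W[...,0]<.64); p=W[s]; 
    if len(p): f=np.polyfit(p[:,0],p[:,1],1); print(k,len(p),p.mean(0).round(4),"y@.55",np.polyval(f,.55).round(4),"slope",np.degrees(f[0]).round(2),"x",np.percentile(p[:,0],[1,99]).round(4))
    t=m&(W[...,1]>.05)&(W[...,2]>.035); p=W[t]; 
    if len(p): print("  tab",len(p),p.mean(0).round(4))
z=W[...,2]; m=(z>.06)&(z<.07)&(W[...,0]<.5)&(W[...,0]>.42)&(W[...,1]>.03); p=W[m]; f=np.polyfit(p[:,1],p[:,0],1); print("panel",p.mean(0),np.percentile(p,[1,99],axis=0),np.degrees(f[0]))
E
python3 g.py .495 -.33 .25 180
```

```text
red 1377 [0.5622 0.132  0.0161] y@.55 0.132 slope 0.14 x [0.4924 0.6383]
  tab 195 [0.6673 0.133  0.0461]
yellow 1430 [0.5618 0.1919 0.0161] y@.55 0.1918 slope 0.05 x [0.4925 0.638 ]
  tab 196 [0.6694 0.1916 0.0431]
green 1369 [0.562  0.2517 0.0161] y@.55 0.2516 slope 0.26 x [0.4925 0.6382]
  tab 186 [0.6692 0.2519 0.0431]
blue 1374 [0.5622 0.3118 0.0161] y@.55 0.3118 slope 0.04 x [0.4923 0.6378]
  tab 206 [0.67   0.3121 0.043 ]
panel [0.46629562 0.22243065 0.06299931] [[0.45946573 0.0622604  0.06036225]
 [0.4736582  0.38267055 0.06497149]] -0.04024531312459726
t 9.8 p [0.4444 0.2249 0.2762] yaw 179.82 zax [-1.e-04 -1.e-04 -1.e+00] F [-0.   0.5  0.5] op 0.0855
shift if turned last [-0.0523 -0.5547  0.0263] if turned first [-0.0506 -0.5549  0.0262] turn [-0.01 -0.01 -0.18]
```

```bash

python3 -m handwheel '[0,-0.04,0,0,0,0,0,-0.04,0,0,0,0,0,-0.04,0,0,0,0,0,-0.04,0,0,0,0,0,-0.04,0,0,0,0,0,-0.04,0,0,0,0,0,-0.04,0,0,0,0,0,-0.04,0,0,0,0,0,-0.04,0,0,0,0,0,-0.04,0,0,0,0,0,-0.04,0,0,0,0,0,-0.04,0,0,0,0,0,0,0,0,0,0,0,0,0,0,0,0]'
python3 - <<'E'
from h import *
im,d,W=cam("wrist"); save(im,"w3"); np.savez("w3.npz",im=im,W=W)
for k,v in spat(im,W,zlo=-.01,box=(.2,.75,-.5,.05)).items(): print(k,v)
E
python3 g.py .495 -.33 .25 180
```

```text
t: 11.25
tool_pos: [0.4441, -0.2554, 0.276]
tool_rot: [-0.005, -3.141, -0.002]
contact_force: [0.4, 0.5, 0.3]
opening: 0.0855
red {'pos': array([ 0.4426, -0.1439], dtype=float32), 'yaw': np.float32(-3.3), 'L': np.float64(0.159), 'W': np.float64(0.044), 'z': array([0.0106, 0.0127, 0.0197]), 'n': 2035}
yellow {'pos': array([ 0.5087, -0.3742], dtype=float32), 'yaw': np.float32(2.3), 'L': np.float64(0.16), 'W': np.float64(0.049), 'z': array([0.0106, 0.0144, 0.0198]), 'n': 1822}
green {'pos': array([ 0.4568, -0.1822], dtype=float32), 'yaw': np.float32(-15.2), 'L': np.float64(0.16), 'W': np.float64(0.045), 'z': array([0.0107, 0.0128, 0.0198]), 'n': 2009}
blue {'pos': array([ 0.494 , -0.2916], dtype=float32), 'yaw': np.float32(-1.5), 'L': np.float64(0.161), 'W': np.float64(0.046), 'z': array([0.0106, 0.0129, 0.0198]), 'n': 1870}
t 11.3 p [ 0.4443 -0.2547  0.2761] yaw 179.9 zax [-3.e-04  7.e-04 -1.e+00] F [-0.5  0.1  0.3] op 0.0851
shift if turned last [-0.0508 -0.0753  0.0261] if turned first [-0.0507 -0.0753  0.0261] turn [ 0.04 -0.02 -0.1 ]
```

View pics/w3.png

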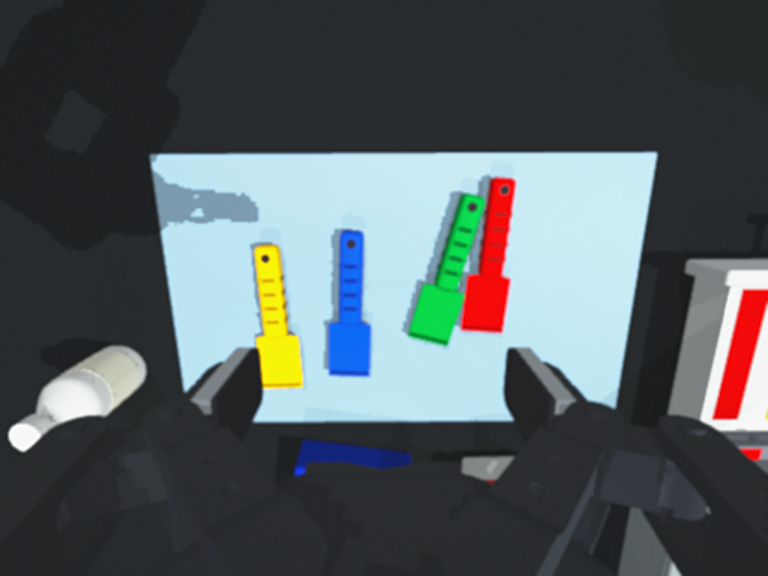

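Seen from near: yellow (272,315), blue (350,300), green (447,270) and red (493,255), with green's and red's handle ends nearly touching. I'll refine the yaws and take blue first.

```bash
cat >> h.py <<'E'
def refine(im,W,k,o,yaw,it=4,zlo=-.01,zhi=.03):
    """outline fit: mid-points of slices across, then length ends"""
    m=masks(im)[k]&(W[...,2]>zlo)&(W[...,2]<zhi); P=W[m][:,:2]; yaw=np.radians(yaw); o=np.array(o,float)
    for _ in range(it):
        u=np.array([np.cos(yaw),np.sin(yaw)]); w=np.array([-u[1],u[0]]); q=P-o; t=q@u; s=q@w
        g=(abs(s)<.035)&(t>-.09)&(t<.12); T=[];S=[]
        for a in np.arange(-.06,.09,.006):
            j=g&(t>=a)&(t<a+.006)
            if j.sum()>4: T.append(a+.003); S.append((s[j].min()+s[j].max())/2)
        f=np.polyfit(T,S,1); c=(t[g].min()+t[g].max())/2-.016; o=o+u*c+w*np.polyval(f,c); yaw+=np.arctan(f[0])
    return o.round(4),np.degrees(yaw).round(2),np.std(np.polyval(f,T)-S).round(4)
E
python3 - <<'E'
from h import *
D=np.load("w3.npz");im,W=D["im"],D["W"]
for k,v in spat(im,W,zlo=-.01,box=(.2,.75,-.5,.05)).items(): print(k,refine(im,W,k,v["pos"],v["yaw"]))
E
python3 g.py .494 -.2916 .06 180
```

```text
red (array([ 0.4425, -0.1434]), np.float64(-3.83), np.float64(0.0004))
yellow (array([ 0.5086, -0.3718]), np.float64(2.59), np.float64(0.0013))
green (array([ 0.4567, -0.1827]), np.float64(-15.03), np.float64(0.0003))
blue (array([ 0.494 , -0.2899]), np.float64(-3.02), np.float64(0.0005))
t 11.3 p [ 0.4443 -0.2547  0.2761] yaw 179.9 zax [-3.e-04  7.e-04 -1.e+00] F [-0.5  0.1  0.3] op 0.0851
shift if turned last [-0.0498 -0.037   0.2161] if turned first [-0.0497 -0.0369  0.2161] turn [ 0.04 -0.02 -0.1 ]
```

```bash

python3 -m handwheel '[-0.025,-0.0175,0.02,0,0,0,-0.0247,-0.0177,0.03,0,0,0,0,0,0.04,0,0,2.9,0,0,0.04,0,0,0,0,0,0.04,0,0,0,0,0,0.03,0,0,0,0,0,0.02,0,0,0,0,0,0.02,0,0,0,0,0,0.01,0,0,0,0,0,0,0,0,0,0,0,0,0,0,0]' 0.5
python3 g.py .494 -.2903 .005 177
python3 -m handwheel '[0,0,0.01,0,0,0,0,0,0.01,0,0,0,0,0,0.001,0,0,0,0,0,0,0,0,0]'
python3 g.py .494 -.2903 .005 177
```

```text
t: 12.4
tool_pos: [0.4948, -0.29, 0.0272]
tool_rot: [0.079, 3.14, -0.001]
contact_force: [0.1, -0.4, 0.3]
opening: 0.0426
t 12.4 p [ 0.4948 -0.29    0.0272] yaw 177.13 zax [ 1.e-03 -7.e-04 -1.e+00] F [ 0.1 -0.4  0.3] op 0.0426
shift if turned last [ 0.0008 -0.0003  0.0222] if turned first [ 0.0008 -0.0004  0.0222] turn [-0.04  0.06  0.13]
t: 12.8
tool_pos: [0.4937, -0.29, 0.0046]
tool_rot: [-0.08, -3.14, -0.001]
contact_force: [-0.2, -0.6, 0.5]
opening: 0.0426
t 12.8 p [ 0.4937 -0.29    0.0046] yaw 177.08 zax [-1.e-03  8.e-04 -1.e+00] F [-0.2 -0.6  0.5] op 0.0426
shift if turned last [-0.0004 -0.0003 -0.0004] if turned first [-0.0004 -0.0003 -0.0004] turn [ 0.04 -0.06  0.08]
```

```bash

python3 -m handwheel '[0,0,0,0,0,0,0,0,0,0,0,0,0,0,0,0,0,0,0,0,0,0,0,0,0,0,0,0,0,0,0,0,0,0,0,0]' 1 80
python3 -m handwheel '[0,0,-0.01,0,0,0,0,0,-0.02,0,0,-2.9,0,0,-0.03,0,0,0,0,0,-0.03,0,0,0,0,0,0,0,0,0,0,0,0,0,0,0]'
python3 g.py .551 .312 .095 180
python3 - <<'E'
from h import *
im,d,W=cam("wrist"); save(im,"w4")
for k,v in spat(im,W,zlo=.06,zhi=.13).items(): print(k,v, v and refine(im,W,k,v["pos"],v["yaw"],zlo=.06,zhi=.13))
E
```

```text
t: 13.4
tool_pos: [0.4946, -0.2906, 0.006]
tool_rot: [0.08, 3.14, -0.001]
contact_force: [2.2, -1.6, 0.6]
opening: 0.0223
t: 14.0
tool_pos: [0.4943, -0.2903, 0.0961]
tool_rot: [0.0, 3.141, -0.001]
contact_force: [0.1, 0.4, -1.5]
opening: 0.0221
t 14.0 p [ 0.4943 -0.2903  0.0961] yaw 179.99 zax [ 1.e-03 -7.e-04 -1.e+00] F [ 0.1  0.4 -1.5] op 0.0221
shift if turned last [-0.0566  0.6023  0.0007] if turned first [-0.0567  0.6023  0.0011] turn [-0.04  0.06 -0.01]
red None None
yellow None None
green None None
blue {'pos': array([ 0.4691, -0.2902], dtype=float32), 'yaw': np.float32(0.0), 'L': np.float64(0.111), 'W': np.float64(0.035), 'z': array([0.1062, 0.1092, 0.1102]), 'n': 8222} (array([ 0.4691, -0.2904]), np.float64(0.12), np.float64(0.0001))
```

```bash

python3 -m handwheel '[-0.0035,0.02,0,0,0,0,-0.0035,0.036,0,0,0,0,-0.0035,0.038,0,0,0,0,-0.0035,0.038,0,0,0,0,-0.0035,0.038,0,0,0,0,-0.0035,0.038,0,0,0,0,-0.0035,0.038,0,0,0,0,-0.0035,0.038,0,0,0,0,-0.0035,0.038,0,0,0,0,-0.0035,0.038,0,0,0,0,-0.0035,0.038,0,0,0,0,-0.0035,0.038,0,0,0,0,-0.0035,0.038,0,0,0,0,-0.0035,0.038,0,0,0,0,-0.0035,0.038,0,0,0,0,-0.0035,0.038,0,0,0,0,0,0.014,0,0,0,0,0,0,0,0,0,0,0,0,0,0,0,0]'
python3 - <<'E'
from h import *
im,d,W=cam("wrist"); save(im,"w5")
for k,v in spat(im,W,zlo=.06,zhi=.13).items(): print(k,v, v and refine(im,W,k,v["pos"],v["yaw"],zlo=.06,zhi=.13))
E
python3 g.py .551 .312 .023 180

```

```text
t: 15.95
tool_pos: [0.5494, 0.3106, 0.0938]
tool_rot: [-0.0, -3.139, 0.003]
contact_force: [-0.1, 0.4, -0.6]
opening: 0.0219
red None None
yellow None None
green None None
blue {'pos': array([0.5245, 0.3108], dtype=float32), 'yaw': np.float32(0.0), 'L': np.float64(0.11), 'W': np.float64(0.035), 'z': array([0.1042, 0.1069, 0.1079]), 'n': 7644} (array([0.5245, 0.3107]), np.float64(0.15), np.float64(0.0001))
t 16.0 p [0.5496 0.3103 0.0941] yaw 179.94 zax [-0.0019 -0.0014 -1.    ] F [-0.4  0.3  0.1] op 0.0218
shift if turned last [-0.0015  0.0018  0.0711] if turned first [-0.0014  0.0017  0.0711] turn [-0.08 -0.11 -0.06]
```

View pics/w5.png

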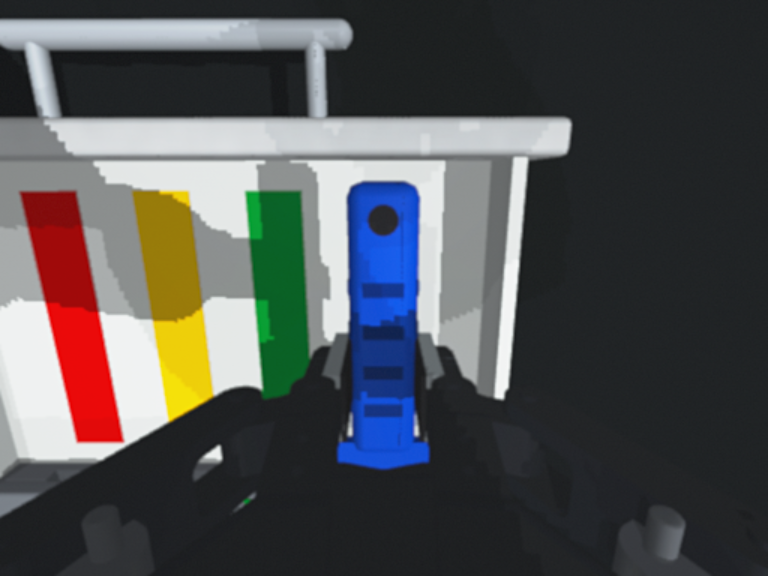

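The blue spatula is held straight over the blue lane at (384,320), with its handle square to the tool. I'll lower it and insert it.

```bash

python3 -m handwheel '[-0.0015,0.0015,0.02,0,0,0,0,0,0.02,0,0,0,0,0,0.015,0,0,0,0,0,0.010,0,0,0,0,0,0.005,0,0,0,0,0,0,0,0,0,0,0,0,0,0,0]'
python3 g.py .624 .312 .0235 180
python3 - <<'E'
from h import *
im,d,W=cam("wrist"); 
for k,v in spat(im,W,zlo=.025,zhi=.05,box=(.46,.68,.27,.36)).items():
  if v:print(k,v, refine(im,W,k,v["pos"],v["yaw"],zlo=.025,zhi=.05))
m=masks(im)["blue"]&(W[...,0]<.55)&(W[...,2]>.03); p=W[m]; print(np.polyfit(p[:,0],p[:,2],1),np.median(p[:,2]))
E
```

```text
t: 16.7
tool_pos: [0.5524, 0.3134, 0.0261]
tool_rot: [0.0, 3.14, 0.001]
contact_force: [0.1, 0.2, 0.7]
opening: 0.0218
t 16.7 p [0.5524 0.3134 0.0261] yaw 179.98 zax [ 1.2e-03  5.0e-04 -1.0e+00] F [0.1 0.2 0.7] op 0.0218
shift if turned last [-0.0716 -0.0014  0.0027] if turned first [-0.0716 -0.0014  0.0026] turn [ 0.03  0.07 -0.02]
blue {'pos': array([0.5274, 0.3157], dtype=float32), 'yaw': np.float32(-1.9), 'L': np.float64(0.111), 'W': np.float64(0.035), 'z': array([0.0355, 0.0392, 0.0402]), 'n': 7762} (array([0.5273, 0.3131]), np.float64(0.4), np.float64(0.0001))
[0.07450569 0.00129953] 0.03925027315907094
```

```bash

python3 -m handwheel '[0,-0.0014,0.0025,0,0,0,0,0,0,0,0,0]'
python3 g.py .624 .312 .0235 180
python3 - <<'E'
from h import *
im,d,W=cam("wrist"); 
m=masks(im)["blue"]&(W[...,0]<.58)&(W[...,2]>.025)&(abs(W[...,1]-.312)<.006); p=W[m]
for a in np.arange(.48,.58,.01):
  q=p[(p[:,0]>=a)&(p[:,0]<a+.01)]
  if len(q): print(a.round(2),len(q),np.percentile(q[:,2],[50,95]).round(4))
E
```

```text
t: 16.95
tool_pos: [0.5519, 0.3118, 0.0231]
tool_rot: [0.0, 3.141, 0.0]
contact_force: [-0.5, 0.4, -0.3]
opening: 0.0218
t 16.9 p [0.5519 0.3118 0.0231] yaw 179.99 zax [ 4.e-04  1.e-04 -1.e+00] F [-0.5  0.4 -0.3] op 0.0218
shift if turned last [-0.0721  0.0002 -0.0004] if turned first [-0.0721  0.0002 -0.0004] turn [ 0.01  0.02 -0.01]
0.48 144 [0.0347 0.0364]
0.49 365 [0.0365 0.0377]
0.5 402 [0.0365 0.0376]
0.51 489 [0.0366 0.0376]
0.52 450 [0.0368 0.0378]
0.53 262 [0.0366 0.0375]
0.54 457 [0.0367 0.0965]
0.55 200 [0.0365 0.0374]
0.56 360 [0.0367 0.0376]
0.57 341 [0.0365 0.0374]
```

```bash

python3 -m handwheel '[-0.005,0,0,0,0,0,-0.01,0,0,0,0,0,-0.01,0,0,0,0,0,-0.01,0,0,0,0,0,-0.01,0,0,0,0,0,-0.01,0,0,0,0,0,-0.008,0,0,0,0,0,0,0,0,0,0,0]'
python3 -m handwheel '[-0.003,0,0,0,0,0,-0.003,0,0,0,0,0,0,0,0,0,0,0]'
python3 -m handwheel '[-0.002,0,0,0,0,0,0,0,0,0,0,0]'
python3 -m handwheel '[-0.001,0,0,0,0,0,0,0,0,0,0,0]'
python3 g.py .6246 .312 .0235 180
```

```text
t: 17.8
tool_pos: [0.6161, 0.3117, 0.023]
tool_rot: [0.001, 3.141, 0.0]
contact_force: [0.1, 0.2, -0.9]
opening: 0.0217
t: 18.1
tool_pos: [0.6209, 0.3118, 0.0229]
tool_rot: [0.0, 3.141, 0.0]
contact_force: [-0.6, -0.2, 0.0]
opening: 0.0218
t: 18.3
tool_pos: [0.6228, 0.3118, 0.0229]
tool_rot: [0.0, 3.141, 0.0]
contact_force: [-0.3, -0.7, -0.1]
opening: 0.0221
t: 18.5
tool_pos: [0.6238, 0.3118, 0.0228]
tool_rot: [0.0, 3.142, -0.0]
contact_force: [0.9, -0.4, -0.7]
opening: 0.0222
t 18.5 p [0.6238 0.3118 0.0228] yaw 179.99 zax [ 0. -0. -1.] F [ 0.9 -0.4 -0.7] op 0.0222
shift if turned last [-0.0008  0.0002 -0.0007] if turned first [-0.0008  0.0002 -0.0007] turn [-0.    0.   -0.01]
```

Free entry so far; I'll press in until contact.

```bash

for i in 1; do python3 -m handwheel '[-0.001,0,0,0,0,0,0,0,0,0,0,0]' | sed -n '2p;4p'
python3 -m handwheel '[-0.001,0,0,0,0,0,0,0,0,0,0,0]'| sed -n '2p;4p'
python3 -m handwheel '[-0.001,0,0,0,0,0,0,0,0,0,0,0]'| sed -n '2p;4p'; done
```

```text
tool_pos: [0.6246, 0.3118, 0.0227]
contact_force: [-0.4, 0.3, 0.3]
tool_pos: [0.6247, 0.3118, 0.0226]
contact_force: [-5.3, 0.2, 2.6]
tool_pos: [0.6255, 0.3118, 0.0226]
contact_force: [-5.5, -0.2, 2.1]
```

Contact came at x=.6247, as predicted, at 5–6 N, so it is home. I'll release and retreat, and look.

```bash

python3 -m handwheel '[0,0,0.0005,0,0,0,0,0,0,0,0,0,0,0,0,0,0,0,0,0,0,0,0,0,0,0,0,0,0,0]' 0.55
python3 g.py
python3 -m handwheel '[0,0,-0.01,0,0,0,0,0,-0.02,0,0,0,0.005,0,-0.03,0,0,0,0.01,0,-0.03,0,0,0,0.02,0,-0.04,0,0,0,0.03,0,-0.04,0,0,0,0.03,0,-0.04,0,0,0,0.02,0,-0.03,0,0,0,0,0,0,0,0,0]' 0.5
python3 - <<'E'
from h import *
im,d,W=cam("wrist"); save(im,"w6"); np.savez("w6.npz",im=im,W=W)
m=masks(im)["blue"]&(W[...,2]>.025)&(abs(W[...,1]-.312)<.03); p=W[m]; print(np.percentile(p,[.5,50,99.5],axis=0).round(4))
z=W[...,2]; m=(z>.058)&(z<.07)&(W[...,0]<.5)&(W[...,0]>.42)&(W[...,1]>.1); p=W[m]; print("panel",np.percentile(p,[2,50,98],axis=0).round(4))
im,d,W=cam("top")
for k,v in spat(im,W,zlo=-.01,box=(.2,.75,-.5,.05)).items(): print(k,v and (refine(im,W,k,v["pos"],v["yaw"]),v["L"]))
E
python3 g.py .51 -.37 .2 180
```

```text
t: 19.6
tool_pos: [0.627, 0.3118, 0.0225]
tool_rot: [0.0, 3.141, 0.0]
contact_force: [0.5, 0.2, -0.1]
opening: 0.0384
t 19.6 p [0.627  0.3118 0.0225] yaw 179.98 zax [ 5.e-04  1.e-04 -1.e+00] F [ 0.5  0.2 -0.1] op 0.0384
t: 20.5
tool_pos: [0.5124, 0.3133, 0.2706]
tool_rot: [-0.002, 3.131, 0.008]
contact_force: [2.0, 1.3, 0.8]
opening: 0.0425
[[0.5601 0.2914 0.0261]
 [0.6197 0.3116 0.0351]
 [0.6778 0.3332 0.0445]]
panel [[0.4609 0.1059 0.061 ]
 [0.4674 0.2429 0.0631]
 [0.4749 0.3805 0.0648]]
red ((array([ 0.4417, -0.1424]), np.float64(-4.28), np.float64(0.0008)), np.float64(0.159))
yellow ((array([ 0.5088, -0.3713]), np.float64(1.02), np.float64(0.0009)), np.float64(0.157))
green ((array([ 0.4559, -0.1818]), np.float64(-15.62), np.float64(0.0007)), np.float64(0.157))
blue ((array([ 0.6833, -0.3018]), np.float64(70.63), np.float64(0.0)), np.float64(0.126))
t 20.6 p [0.512  0.3121 0.2643] yaw -179.99 zax [ 0.0033  0.0013 -1.    ] F [ 0.5  0.2 -1.3] op 0.0429
shift if turned last [ 0.0024 -0.6822  0.0634] if turned first [ 0.002  -0.6821  0.0643] turn [0.08 0.19 0.01]h.py:46: RankWarning: Polyfit may be poorly conditioned
  f=np.polyfit(T,S,1); c=(t[g].min()+t[g].max())/2-.016; o=o+u*c+w*np.polyval(f,c); yaw+=np.arctan(f[0])
h.py:46: RankWarning: Polyfit may be poorly conditioned
  f=np.polyfit(T,S,1); c=(t[g].min()+t[g].max())/2-.016; o=o+u*c+w*np.polyval(f,c); yaw+=np.arctan(f[0])
h.py:46: RankWarning: Polyfit may be poorly conditioned
  f=np.polyfit(T,S,1); c=(t[g].min()+t[g].max())/2-.016; o=o+u*c+w*np.polyval(f,c); yaw+=np.arctan(f[0])
h.py:46: RankWarning: Polyfit may be poorly conditioned
  f=np.polyfit(T,S,1); c=(t[g].min()+t[g].max())/2-.016; o=o+u*c+w*np.polyval(f,c); yaw+=np.arctan(f[0])
```

View pics/w6.png

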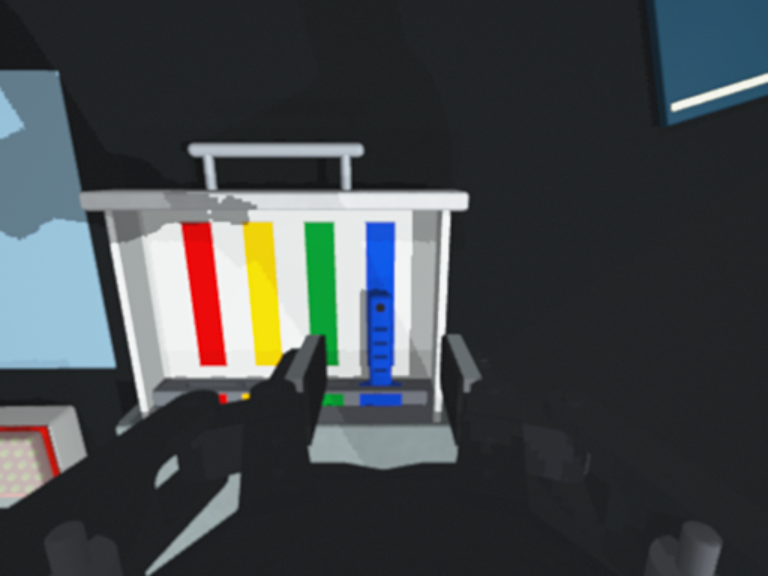

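Blue is home at (380,340), its shoulder against the block and its rear end at x=.560. Next is yellow.

```bash

python3 -m handwheel '[0,-0.03,0,0,0,0,0,-0.038,0,0,0,0,0,-0.038,0,0,0,0,0,-0.038,0,0,0,0,0,-0.038,0,0,0,0,0,-0.038,0,0,0,0,0,-0.038,0,0,0,0,0,-0.038,0,0,0,0,0,-0.038,0,0,0,0,0,-0.038,0,0,0,0,0.002,-0.038,0.01,0,0,0,0.002,-0.038,0.02,0,0,0,0.002,-0.038,0.02,0,0,0,0.002,-0.038,0.02,0,0,0,0.002,-0.038,0.02,0,0,0,0,-0.038,0.02,0,0,0,0,-0.038,0.02,0,0,0,0,-0.038,0.01,0,0,0,0,-0.007,0,0,0,0,0,0,0,0,0,0]'
python3 -m handwheel '[0,0,0,0,0,0]'
cat > hand.py <<'E'
import sys,warnings; warnings.filterwarnings("ignore")
from h import *
# pose of spatula from its handle only, wrist camera: colour, x0 y0 yaw0 zlo zhi
k=sys.argv[1]; x,y,yaw,zl,zh=map(float,sys.argv[2:]); im,d,W=cam("wrist"); o=np.array([x,y]); yaw=np.radians(yaw)
P=W[masks(im)[k]&(W[...,2]>zl)&(W[...,2]<zh)][:,:2]
for _ in range(5):
    u=np.array([np.cos(yaw),np.sin(yaw)]); w=np.array([-u[1],u[0]]); t=(P-o)@u; s=(P-o)@w; g=(abs(s)<.02)&(t>-.08)
    rear=np.percentile(t[g],.3); T=[];S=[]
    for a in np.arange(rear+.012,rear+.09,.004):
        j=g&(t>=a)&(t<a+.004)
        if j.sum()>8: T.append(a+.002); S.append((s[j].min()+s[j].max())/2)
    f=np.polyfit(T,S,1); c=rear+.065; o=o+u*c+w*np.polyval(f,c); yaw+=np.arctan(f[0])
print(k,"origin",o.round(4),"yaw",np.degrees(yaw).round(2),"width",np.percentile(s[g&(t<.03)],[1,99]).round(4),"slices",len(T))
E
python3 hand.py yellow .5087 -.3715 2 .014 .03
python3 g.py .5087 -.3715 .03 182
```

```text
t: 22.6
tool_pos: [0.5005, -0.3718, 0.12]
tool_rot: [-0.004, -3.139, -0.004]
contact_force: [-0.4, 0.4, -0.5]
opening: 0.0425
t: 22.7
tool_pos: [0.5014, -0.3704, 0.1216]
tool_rot: [-0.0, -3.141, -0.002]
contact_force: [0.7, -0.2, 0.0]
opening: 0.0427
yellow origin [ 0.5099 -0.3721] yaw 1.78 width [-0.0112  0.0112] slices 20
t 22.8 p [ 0.5017 -0.3702  0.1221] yaw -179.97 zax [-2.e-04  7.e-04 -1.e+00] F [0.7 0.6 0.6] op 0.0428
shift if turned last [-0.007  -0.0014  0.0921] if turned first [-0.0069 -0.0016  0.0921] turn [ 0.04 -0.01 -1.97]
```

```bash

python3 -m handwheel '[-0.008,-0.002,0.03,0,0,0,0,0,0.03,0,0,-1.8,0,0,0.025,0,0,0,0,0,0.015,0,0,0,0,0,0.01,0,0,0,0,0,0.007,0,0,0,0,0,0,0,0,0,0,0,0,0,0,0]'
python3 g.py .5099 -.3721 .005 181.8
python3 -m handwheel '[0,0,0,0,0,0,0,0,0,0,0,0,0,0,0,0,0,0,0,0,0,0,0,0,0,0,0,0,0,0,0,0,0,0,0,0]' 1 80
python3 -m handwheel '[0,0,-0.01,0,0,0,0,0,-0.02,0,0,1.8,0,0,-0.03,0,0,0,0,0,-0.03,0,0,0,0,0,0,0,0,0,0,0,0,0,0,0]'
python3 hand.py yellow .51 -.372 0 .095 .13
python3 g.py .552 .192 .095 180
```

```text
t: 23.55
tool_pos: [0.5102, -0.3737, 0.0064]
tool_rot: [-0.049, 3.14, -0.002]
contact_force: [-0.3, -0.5, -0.1]
opening: 0.0431
t 23.6 p [ 0.5102 -0.3737  0.0064] yaw -178.21 zax [ 0.0013 -0.0012 -1.    ] F [-0.3 -0.5 -0.1] op 0.0431
shift if turned last [0.0003 0.0016 0.0014] if turned first [0.0003 0.0016 0.0014] turn [-0.07  0.07 -0.01]
t: 24.15
tool_pos: [0.5105, -0.3741, 0.0069]
tool_rot: [-0.049, 3.139, -0.003]
contact_force: [0.6, 0.2, 5.9]
opening: 0.0222
t: 24.75
tool_pos: [0.5097, -0.3733, 0.096]
tool_rot: [0.0, 3.141, -0.001]
contact_force: [0.2, 0.4, -1.1]
opening: 0.0214
yellow origin [ 0.5094 -0.3732] yaw -0.08 width [-0.0111  0.0111] slices 20
t 24.8 p [ 0.509  -0.3726  0.0944] yaw 179.99 zax [-0.0011  0.0011 -1.    ] F [-0.   0.2 -1. ] op 0.0218
shift if turned last [-4.290e-02  5.646e-01 -1.000e-04] if turned first [-0.043   0.5646 -0.0006] turn [ 0.06 -0.07 -0.01]
```

```bash

python3 -m handwheel '[-0.0033,0.02,0,0,0,0,-0.0033,0.04,0,0,0,0,-0.0033,0.04,0,0,0,0,-0.0033,0.04,0,0,0,0,-0.0033,0.04,0,0,0,0,-0.0033,0.04,0,0,0,0,-0.0033,0.04,0,0,0,0,-0.0033,0.04,0,0,0,0,-0.0033,0.04,0,0,0,0,-0.0033,0.04,0,0,0,0,-0.0033,0.04,0,0,0,0,-0.0033,0.04,0,0,0,0,-0.0033,0.04,0,0,0,0,0,0.04,0,0,0,0,0,0.0246,0,0,0,0,0,0,0,0,0,0,0,0,0,0,0,0]'
python3 -m handwheel '[0,0,0,0,0,0]' >/dev/null
python3 hand.py yellow .552 .192 0 .095 .13
python3 g.py .552 .192 .0235 180
```

```text
t: 26.5
tool_pos: [0.5509, 0.192, 0.0936]
tool_rot: [0.002, -3.138, 0.001]
contact_force: [0.1, -0.1, -0.2]
opening: 0.0219
yellow origin [0.5514 0.1909] yaw -0.11 width [-0.011   0.0111] slices 20
t 26.6 p [0.552  0.1906 0.0945] yaw 179.93 zax [-1.4e-03 -4.0e-04 -1.0e+00] F [ 0.3 -0.5 -0.1] op 0.0217
shift if turned last [-0.0001  0.0014  0.071 ] if turned first [0.     0.0014 0.071 ] turn [-0.03 -0.08 -0.07]
```

```bash

python3 -m handwheel '[0,0.001,0.02,0,0,0,0,0,0.02,0,0,0,0,0,0.015,0,0,0,0,0,0.01,0,0,0,0,0,0.005,0,0,0,0,0,0,0,0,0,0,0,0,0,0,0]' >/dev/null
python3 hand.py yellow .552 .192 0 .025 .06
python3 g.py .552 .192 .0245 180
python3 - <<'E'
from h import *
im,d,W=cam("wrist"); m=masks(im)["yellow"]&(W[...,0]<.545)&(W[...,2]>.025)&(abs(W[...,1]-.192)<.006); p=W[m]
for a in (.5,.52,.535): print(a,np.median(p[abs(p[:,0]-a)<.005][:,2]).round(4))
E
```

```text
yellow origin [0.5529 0.1925] yaw -0.1 width [-0.0115  0.0117] slices 20
t 27.4 p [0.5534 0.1926 0.0263] yaw 179.99 zax [ 1.7e-03  3.0e-04 -1.0e+00] F [ 0.4 -0.1 -0.7] op 0.0218
shift if turned last [ 0.0014 -0.0006  0.0018] if turned first [ 0.0014 -0.0006  0.0018] turn [ 0.02  0.1  -0.01]
0.5 0.0387
0.52 0.0389
0.535 0.0388
```

```bash

python3 -m handwheel '[0,-0.0005,0.002,0,0,0,0,0,0,0,0,0,-0.005,0,0,0,0,0,-0.01,0,0,0,0,0,-0.01,0,0,0,0,0,-0.01,0,0,0,0,0,-0.01,0,0,0,0,0,-0.01,0,0,0,0,0,-0.008,0,0,0,0,0,-0.005,0,0,0,0,0,-0.002,0,0,0,0,0,0,0,0,0,0,0]'
python3 -m handwheel '[-0.001,0,0,0,0,0,0,0,0,0,0,0]'| sed -n '2p;4p'
python3 -m handwheel '[-0.001,0,0,0,0,0,0,0,0,0,0,0]'| sed -n '2p;4p'
python3 g.py
```

```text
t: 28.65
tool_pos: [0.6227, 0.1919, 0.0232]
tool_rot: [-0.0, -3.141, 0.0]
contact_force: [-0.6, -0.1, -0.5]
opening: 0.0218
tool_pos: [0.6234, 0.1919, 0.0232]
contact_force: [0.6, -0.2, 1.0]
tool_pos: [0.6246, 0.1919, 0.0234]
contact_force: [0.0, 0.1, -0.7]
t 29.1 p [0.6246 0.1919 0.0234] yaw 179.99 zax [ 1.e-04 -0.e+00 -1.e+00] F [ 0.   0.1 -0.7] op 0.0217
```

```bash

python3 -m handwheel '[-0.001,0,0,0,0,0,0,0,0,0,0,0]'| sed -n '2p;4p'
python3 -m handwheel '[-0.0007,0,0,0,0,0,0,0,0,0,0,0]'| sed -n '2p;4p'
python3 -m handwheel '[-0.0007,0,0,0,0,0,0,0,0,0,0,0]'| sed -n '2p;4p'
```

```text
tool_pos: [0.6257, 0.1919, 0.0234]
contact_force: [-0.8, 0.1, -0.7]
tool_pos: [0.6264, 0.1919, 0.0233]
contact_force: [0.3, -0.3, -0.5]
tool_pos: [0.627, 0.1919, 0.0233]
contact_force: [0.1, 0.6, -0.2]
```

```bash

python3 -m handwheel '[-0.0007,0,0,0,0,0,0,0,0,0,0,0]'| sed -n '2p;4p'
python3 -m handwheel '[-0.0007,0,0,0,0,0,0,0,0,0,0,0]'| sed -n '2p;4p'
python3 hand.py yellow .627 .192 0 .025 .06
```

```text
tool_pos: [0.627, 0.1919, 0.0231]
contact_force: [-2.6, -0.1, 1.4]
tool_pos: [0.6273, 0.1919, 0.023]
contact_force: [-6.2, 0.6, 3.2]
yellow origin [0.6261 0.192 ] yaw -0.13 width [-0.0115  0.0117] slices 20
```

```bash

python3 -m handwheel '[0,0,0.0005,0,0,0,0,0,0,0,0,0,0,0,0,0,0,0,0,0,0,0,0,0,0,0,0,0,0,0]' 0.55 >/dev/null
python3 g.py
python3 -m handwheel '[0,0,-0.01,0,0,0,0,0,-0.02,0,0,0,0.005,0,-0.03,0,0,0,0.01,0,-0.03,0,0,0,0.02,0,-0.04,0,0,0,0.03,0,-0.04,0,0,0,0.03,0,-0.04,0,0,0,0.02,0,-0.03,0,0,0,0,0,0,0,0,0]' 0.5
python3 - <<'E'
from h import *
im,d,W=cam("wrist"); save(im,"w7"); np.savez("w7.npz",im=im,W=W)
for k,y in(("blue",.312),("yellow",.192)):
    m=masks(im)[k]&(W[...,2]>.025)&(W[...,2]<.038)&(abs(W[...,1]-y)<.03); p=W[m]; print(k,np.percentile(p,[.5,50,99.5],axis=0).round(4))
z=W[...,2]; m=(z>.058)&(z<.07)&(W[...,0]<.5)&(W[...,0]>.42)&(W[...,1]>.1); p=W[m]; print("panel",np.percentile(p,[2,50,98],axis=0).round(4))
im,d,W=cam("top")
for k,v in spat(im,W,zlo=-.01,box=(.2,.75,-.5,.05)).items(): print(k,v and v["n"]>100 and (refine(im,W,k,v["pos"],v["yaw"]),v["L"]))
E
python3 g.py .44 -.17 .2 180
```

```text
t 30.6 p [0.6287 0.1919 0.023 ] yaw 179.98 zax [ 6.e-04  1.e-04 -1.e+00] F [ 0.7 -0.4 -0.4] op 0.0385
t: 31.5
tool_pos: [0.5143, 0.1928, 0.2706]
tool_rot: [-0.001, 3.13, 0.005]
contact_force: [0.7, 1.1, 0.5]
opening: 0.043
blue [[0.56   0.3001 0.0258]
 [0.6007 0.3104 0.0349]
 [0.6607 0.3297 0.037 ]]
yellow [[0.5604 0.1728 0.0255]
 [0.6089 0.1919 0.0349]
 [0.662  0.2094 0.0371]]
panel [[0.4604 0.1055 0.0588]
 [0.4677 0.2375 0.0631]
 [0.4757 0.3795 0.0647]]
red ((array([ 0.4418, -0.142 ]), np.float64(-4.18), np.float64(0.0009)), np.float64(0.158))
yellow None
green ((array([ 0.4562, -0.1817]), np.float64(-15.62), np.float64(0.0007)), np.float64(0.158))
blue False
t 31.6 p [0.5138 0.1921 0.2647] yaw -180.0 zax [ 3.6e-03  7.0e-04 -1.0e+00] F [-0.  -0.6 -1. ] op 0.0425
shift if turned last [ 0.074  -0.3621  0.0641] if turned first [ 0.0738 -0.3621  0.0647] turn [0.04 0.21 0.  ]
```

```bash

python3 -m handwheel '[0.004,-0.03,0,0,0,0,0.007,-0.036,0,0,0,0,0.007,-0.036,0,0,0,0,0.007,-0.036,0,0,0,0,0.007,-0.036,0,0,0,0,0.007,-0.036,0.02,0,0,0,0.007,-0.036,0.03,0,0,0,0.007,-0.036,0.03,0,0,0,0.007,-0.036,0.03,0,0,0,0.007,-0.035,0.02,0,0,0,0.006,0,0,0,0,0,0,0,0,0,0,0,0,0,0,0,0,0]' >/dev/null
python3 - <<'E'
from h import *
im,d,W=cam("wrist"); save(im,"w8"); np.savez("w8.npz",im=im,W=W)
E
python3 hand.py red .442 -.1425 -4 .014 .03
python3 hand.py green .4565 -.182 -15.3 .014 .03
python3 g.py .44 -.16 .1 180
```

```text
red origin [ 0.4439 -0.1427] yaw -3.97 width [-0.0111  0.0111] slices 20
green origin [ 0.4575 -0.1824] yaw -15.33 width [-0.0113  0.0112] slices 20
t 33.0 p [ 0.4412 -0.1605  0.1337] yaw -179.92 zax [ 1.5e-03 -6.0e-04 -1.0e+00] F [0.7 1.  0.4] op 0.0424
shift if turned last [0.0013 0.0005 0.0337] if turned first [0.0012 0.0005 0.0337] turn [-0.04  0.09  0.08]
```

View pics/w8.png

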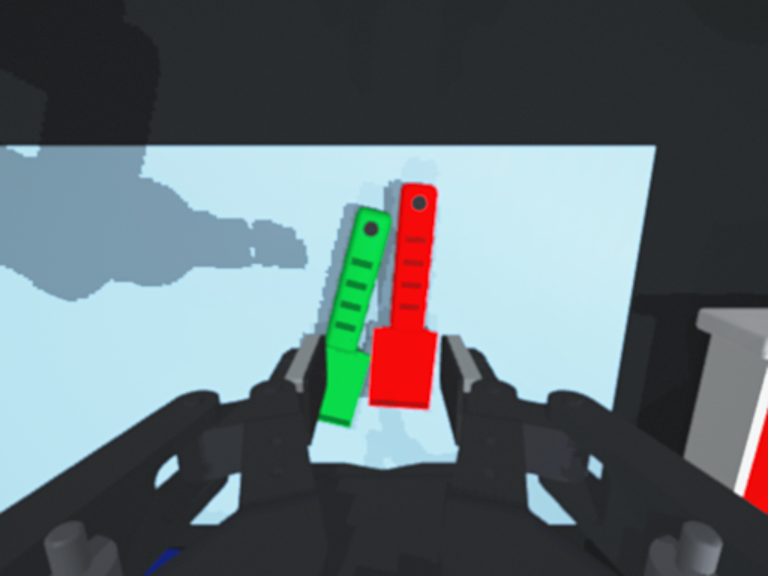

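The image shows green's handle at (357,280) and red's at (413,255) converging at the rear, with too small a gap for a finger at the balance points. Red's rear end (419,190) sticks out beyond green's, so I'll pinch it there, slide red sideways to make room, then regrip.

```bash

python3 -m handwheel '[0.03,0.011,0.02,0,0,0,0.031,0.011,0.02,0,0,0,0,0,0.02,0,0,3.9,0,0,0.02,0,0,0,0,0,0.015,0,0,0,0,0,0,0,0,0,0,0,0,0,0,0]' 0.6 40
python3 g.py .380 -.1384 .006 176
```

```text
t: 33.75
tool_pos: [0.3799, -0.1388, 0.0385]
tool_rot: [0.106, 3.139, -0.001]
contact_force: [0.2, -0.7, 0.2]
opening: 0.0338
t 33.8 p [ 0.3799 -0.1388  0.0385] yaw 176.15 zax [ 6.e-04 -4.e-04 -1.e+00] F [ 0.2 -0.7  0.2] op 0.0338
shift if turned last [-0.      0.0004  0.0325] if turned first [-0.      0.0004  0.0325] turn [-0.02  0.04  0.15]
```

```bash

python3 -m handwheel '[0,0.0004,0.012,0,0,0,0,0,0.01,0,0,0,0,0,0.008,0,0,0,0,0,0.002,0,0,0,0,0,0,0,0,0]'
python3 -m handwheel '[0,0,0,0,0,0,0,0,0,0,0,0,0,0,0,0,0,0,0,0,0,0,0,0,0,0,0,0,0,0]' 1 40
python3 -m handwheel '[0,0.005,0,0,0,0,0,0.008,0,0,0,0,0,0.008,0,0,0,0,0,0.008,0,0,0,0,0,0.008,0,0,0,0,0,0.008,0,0,0,0,0,0.005,0,0,0,0,0,0,0,0,0,0]'
python3 -m handwheel '[0,0,0,0,0,0,0,0,0,0,0,0,0,0,0,0,0,0,0,0,0,0,0,0]' 0.6
python3 -m handwheel '[0,0,-0.02,0,0,0,0,0,-0.03,0,0,0,-0.03,0,-0.03,0,0,0,-0.02,0,-0.03,0,0,0,0,0,-0.02,0,0,0,0,0,0,0,0,0,0,0,0,0,0,0]' 0.5 80
python3 hand.py red .444 -.0927 -4 .014 .03
python3 hand.py green .4575 -.182 -15.3 .014 .03
python3 g.py .444 -.0927 .005 176
```

```text
t: 34.25
tool_pos: [0.3789, -0.1384, 0.0051]
tool_rot: [-0.107, -3.138, -0.001]
contact_force: [-0.3, -0.7, 0.5]
opening: 0.0338
t: 34.75
tool_pos: [0.3796, -0.1388, 0.006]
tool_rot: [0.107, 3.139, -0.0]
contact_force: [-0.3, -0.5, 0.5]
opening: 0.0225
t: 35.55
tool_pos: [0.383, -0.0877, 0.006]
tool_rot: [0.106, 3.139, 0.002]
contact_force: [0.2, 2.7, 3.3]
opening: 0.023
t: 35.95
tool_pos: [0.3825, -0.0888, 0.0055]
tool_rot: [-0.108, -3.139, -0.0]
contact_force: [-0.2, 0.3, -0.1]
opening: 0.034
t: 36.65
tool_pos: [0.4324, -0.0922, 0.1353]
tool_rot: [-0.108, -3.139, -0.0]
contact_force: [-1.0, -0.0, 0.4]
opening: 0.0426
red origin [ 0.4471 -0.092 ] yaw -3.14 width [-0.011   0.0108] slices 20
green origin [ 0.4573 -0.1816] yaw -15.26 width [-0.0116  0.0116] slices 20
t 36.8 p [ 0.4313 -0.0918  0.1338] yaw 176.07 zax [-0.003   0.0012 -1.    ] F [-0.4 -1.  -0.2] op 0.0424
shift if turned last [-0.0131 -0.0002  0.1288] if turned first [-0.0127 -0.      0.1288] turn [ 0.06 -0.18  0.07]
```

```bash

python3 -m handwheel '[-0.016,-0.0015,0.03,0,0,-0.9,0,0,0.03,0,0,0,0,0,0.03,0,0,0,0,0,0.02,0,0,0,0,0,0.01,0,0,0,0,0,0.008,0,0,0,0,0,0,0,0,0,0,0,0,0,0,0]'
python3 g.py .4471 -.092 .005 176.9
python3 -m handwheel '[0,0,0,0,0,0,0,0,0,0,0,0,0,0,0,0,0,0,0,0,0,0,0,0,0,0,0,0,0,0,0,0,0,0,0,0]' 1 80
python3 -m handwheel '[0,0,-0.01,0,0,0,0,0,-0.02,0,0,-3.1,0,0,-0.03,0,0,0,0,0,-0.03,0,0,0,0,0,0,0,0,0,0,0,0,0,0,0]'
python3 hand.py red .447 -.092 0 .095 .13
python3 g.py .552 .132 .095 180
```

```text
t: 37.55
tool_pos: [0.4491, -0.095, 0.0085]
tool_rot: [0.083, 3.139, -0.001]
contact_force: [-0.8, -0.3, 0.9]
opening: 0.043
t 37.5 p [ 0.4491 -0.095   0.0085] yaw 176.99 zax [ 1.1e-03 -4.0e-04 -1.0e+00] F [-0.8 -0.3  0.9] op 0.043
shift if turned last [0.0021 0.0029 0.0035] if turned first [0.0021 0.0029 0.0035] turn [-0.02  0.07  0.09]
t: 38.15
tool_pos: [0.4499, -0.0952, 0.0094]
tool_rot: [0.082, 3.138, -0.001]
contact_force: [-1.1, 1.2, 6.3]
opening: 0.0216
t: 38.75
tool_pos: [0.4489, -0.0948, 0.0986]
tool_rot: [-0.003, 3.14, -0.001]
contact_force: [-0.4, 0.5, -0.8]
opening: 0.0214
red origin [ 0.4462 -0.0948] yaw -0.13 width [-0.011   0.0111] slices 20
t 38.8 p [ 0.448  -0.0945  0.0973] yaw -179.91 zax [-8.e-04  3.e-04 -1.e+00] F [-0.3 -0.2 -2.1] op 0.021
shift if turned last [-0.1044  0.2264  0.0023] if turned first [-0.104   0.2265  0.0023] turn [ 0.02 -0.05  0.09]
```

```bash

python3 -m handwheel '[-0.0117,0.0252,0,0,0,0,-0.0117,0.0252,0,0,0,0,-0.0117,0.0252,0,0,0,0,-0.0117,0.0252,0,0,0,0,-0.0117,0.0252,0,0,0,0,-0.0117,0.0252,0,0,0,0,-0.0117,0.0252,0,0,0,0,-0.0117,0.0252,0,0,0,0,-0.0117,0.0252,0,0,0,0,0,0,0,0,0,0,0,0,0,0,0,0,0,0,0,0,0,0]' >/dev/null
python3 hand.py red .552 .132 0 .095 .13
python3 g.py .5535 .132 .0275 180
python3 -m handwheel '[0,0,0.02,0,0,0,0,0,0.02,0,0,0,0,0,0.015,0,0,0,0,0,0.01,0,0,0,0,0,0,0,0,0,0,0,0,0,0,0]' >/dev/null
python3 hand.py red .552 .132 0 .025 .06
python3 g.py .5535 .132 .0265 180
python3 - <<'E'
from h import *
im,d,W=cam("wrist"); m=masks(im)["red"]&(W[...,0]<.545)&(W[...,2]>.025)&(abs(W[...,1]-.132)<.006); p=W[m]
for a in (.5,.52,.535): print(a,np.median(p[abs(p[:,0]-a)<.005][:,2]).round(4))
E
```

```text
red origin [0.5502 0.1315] yaw -0.24 width [-0.0109  0.0109] slices 20
t 40.0 p [0.5526 0.1313 0.0968] yaw -179.97 zax [-1.9e-03 -5.0e-04 -1.0e+00] F [ 0.1  0.  -0.9] op 0.022
shift if turned last [-0.0011  0.0007  0.0693] if turned first [-0.0009  0.0007  0.0693] turn [-0.03 -0.11  0.03]
red origin [0.5516 0.1322] yaw -0.07 width [-0.0115  0.0114] slices 20
t 40.7 p [0.5543 0.1322 0.0337] yaw -179.92 zax [ 1.6e-03  2.0e-04 -1.0e+00] F [ 0.  -0.3 -0.1] op 0.0215
shift if turned last [ 0.0008 -0.0002  0.0072] if turned first [ 0.0008 -0.0002  0.0072] turn [0.01 0.09 0.08]
0.5 0.0438
0.52 0.0438
0.535 0.0439
```

```bash

python3 -m handwheel '[0,0,0.007,0,0,0,0,0,0,0,0,0,-0.005,0,0,0,0,0,-0.01,0,0,0,0,0,-0.01,0,0,0,0,0,-0.01,0,0,0,0,0,-0.01,0,0,0,0,0,-0.01,0,0,0,0,0,-0.008,0,0,0,0,0,-0.007,0,0,0,0,0,-0.003,0,0,0,0,0,0,0,0,0,0,0]'
python3 -m handwheel '[-0.001,0,0,0,0,0,0,0,0,0,0,0]'| sed -n '2p;4p'
python3 -m handwheel '[-0.0007,0,0,0,0,0,0,0,0,0,0,0]'| sed -n '2p;4p'
python3 hand.py red .626 .132 0 .025 .06
```

```text
t: 41.95
tool_pos: [0.6268, 0.1323, 0.0258]
tool_rot: [0.002, -3.142, 0.0]
contact_force: [-0.2, -0.3, -1.2]
opening: 0.0213
tool_pos: [0.6272, 0.1324, 0.0257]
contact_force: [-0.4, -0.2, -0.8]
tool_pos: [0.6281, 0.1324, 0.0259]
contact_force: [-1.0, 0.6, -1.1]
red origin [0.625  0.1325] yaw -0.25 width [-0.0116  0.0117] slices 20
```

```bash

python3 -m handwheel '[-0.0007,0,0,0,0,0,0,0,0,0,0,0]'| sed -n '2p;4p'
python3 -m handwheel '[-0.0007,0,0,0,0,0,0,0,0,0,0,0]'| sed -n '2p;4p'
python3 -m handwheel '[-0.0007,0,0,0,0,0,0,0,0,0,0,0]'| sed -n '2p;4p'
python3 hand.py red .626 .132 0 .025 .06
```

```text
tool_pos: [0.629, 0.1323, 0.0259]
contact_force: [0.4, 0.5, -0.6]
tool_pos: [0.6294, 0.1323, 0.0257]
contact_force: [-1.6, 0.1, 0.1]
tool_pos: [0.6294, 0.1323, 0.0256]
contact_force: [-4.8, -0.1, 1.8]
red origin [0.6263 0.1324] yaw -0.29 width [-0.0116  0.0117] slices 20
```

```bash

python3 -m handwheel '[-0.0004,0,0,0,0,0,0,0,0,0,0,0]'| sed -n '2p;4p'
python3 -m handwheel '[0,0,0.0005,0,0,0,0,0,0,0,0,0,0,0,0,0,0,0,0,0,0,0,0,0,0,0,0,0,0,0]' 0.55 >/dev/null
python3 -m handwheel '[0,0,-0.01,0,0,0,0,0,-0.02,0,0,0,0.005,0,-0.03,0,0,0,0.01,0,-0.03,0,0,0,0.02,0,-0.04,0,0,0,0.03,0,-0.04,0,0,0,0.03,0,-0.04,0,0,0,0.02,0,-0.03,0,0,0,0,0,0,0,0,0]' 0.5
python3 - <<'E'
from h import *
im,d,W=cam("wrist"); save(im,"w9")
for k,y in(("blue",.312),("yellow",.192),("red",.132)):
    m=masks(im)[k]&(W[...,2]>.025)&(W[...,2]<.038)&(abs(W[...,1]-y)<.03); p=W[m]; print(k,len(p),len(p)and np.percentile(p,[.5,50,99.5],axis=0).round(4))
im,d,W=cam("top")
for k,v in spat(im,W,zlo=-.01,box=(.2,.75,-.5,.05)).items(): print(k,v and v["n"]>100 and (refine(im,W,k,v["pos"],v["yaw"]),v["L"]))
E
python3 g.py .44 -.18 .13 180
```

```text
tool_pos: [0.6297, 0.1323, 0.0255]
contact_force: [-5.4, 0.6, 2.2]
t: 44.65
tool_pos: [0.5167, 0.1327, 0.273]
tool_rot: [-0.003, 3.13, 0.002]
contact_force: [0.1, -0.3, 1.3]
opening: 0.0426
blue 981 [[0.5603 0.2936 0.0253]
 [0.6099 0.308  0.0347]
 [0.662  0.3288 0.0369]]
yellow 726 [[0.5606 0.1726 0.0255]
 [0.5972 0.1877 0.0346]
 [0.6619 0.2024 0.037 ]]
red 949 [[0.5606 0.114  0.0255]
 [0.609  0.133  0.0349]
 [0.6624 0.1497 0.0372]]
t 44.8 p [0.516  0.1323 0.2671] yaw -179.9 zax [ 3.6e-03  4.0e-04 -1.0e+00] F [ 0.2 -0.4 -0.3] op 0.0427
shift if turned last [ 0.0771 -0.3122  0.1367] if turned first [ 0.076  -0.3123  0.1371] turn [0.02 0.21 0.1 ]Traceback (most recent call last):
  File "<stdin>", line 6, in <module>
  File "h.py", line 33, in spat
    if np.ptp(s[t>0.02])<np.ptp(s[t<-0.02]): u=-u; t=-t
       ~~~~~~^^^^^^^^^^^
    return _methods._ptp(a, axis=axis, out=out, **kwargs)
           ~~~~~~~~~~~~~^^^^^^^^^^^^^^^^^^^^^^^^^^^^^^^^^
    umr_maximum(a, axis, None, out, keepdims),
    ~~~~~~~~~~~^^^^^^^^^^^^^^^^^^^^^^^^^^^^^^
ValueError: zero-size array to reduction operation maximum which has no identity
```

```bash

python3 -m handwheel '[0.006,-0.03,0,0,0,0,0.01,-0.036,0,0,0,0,0.01,-0.036,0,0,0,0,0.01,-0.036,0,0,0,0,0.01,-0.036,0.02,0,0,0,0.01,-0.036,0.03,0,0,0,0.01,-0.036,0.03,0,0,0,0.01,-0.036,0.03,0,0,0,0,-0.03,0.02,0,0,0,0,0,0,0,0,8,0,0,0,0,0,7.3,0,0,0,0,0,0,0,0,0,0,0,0]' >/dev/null
python3 hand.py green .4573 -.1816 -15.3 .014 .03
python3 g.py .4573 -.1816 .005 164.7
```

```text
green origin [ 0.4577 -0.1826] yaw -14.79 width [-0.0111  0.0112] slices 20
t 46.1 p [ 0.4399 -0.1797  0.1344] yaw 164.93 zax [-1.5e-03  8.0e-04 -1.0e+00] F [-0.2 -0.2 -0.6] op 0.0426
shift if turned last [-0.0175  0.0027  0.1294] if turned first [-0.0173  0.0028  0.1294] turn [ 0.02 -0.09  0.23]
```

```bash

python3 -m handwheel '[-0.017,0.0018,0.03,0,0,0.2,0,0,0.03,0,0,0,0,0,0.03,0,0,0,0,0,0.02,0,0,0,0,0,0.01,0,0,0,0,0,0.009,0,0,0,0,0,0,0,0,0,0,0,0,0,0,0]' >/dev/null
python3 g.py .4577 -.1826 .005 165
python3 -m handwheel '[0,0,0,0,0,0,0,0,0,0,0,0,0,0,0,0,0,0,0,0,0,0,0,0,0,0,0,0,0,0,0,0,0,0,0,0]' 1 80
python3 -m handwheel '[0,0,-0.01,0,0,0,0,0,-0.02,0,0,0,0,0,-0.03,0,0,-8,0,0,-0.03,0,0,-6.8,0,0,0,0,0,0,0,0,0,0,0,0,0,0,0,0,0,0]'
python3 hand.py green .4577 -.1826 0 .095 .13
python3 g.py .552 .252 .095 180
```

```text
t 46.9 p [ 0.4578 -0.183   0.0072] yaw 164.61 zax [ 1.3e-03 -8.0e-04 -1.0e+00] F [-0.5  0.3 -0.2] op 0.0425
shift if turned last [0.0002 0.0004 0.0022] if turned first [0.0002 0.0004 0.0022] turn [-0.03  0.09 -0.39]
t: 47.5
tool_pos: [0.4582, -0.1834, 0.0079]
tool_rot: [0.421, 3.111, -0.002]
contact_force: [-1.3, 0.7, 6.4]
opening: 0.022
t: 48.2
tool_pos: [0.4561, -0.1821, 0.095]
tool_rot: [-0.018, -3.139, -0.002]
contact_force: [-0.3, 0.4, -1.2]
opening: 0.0216
green origin [ 0.4558 -0.182 ] yaw -0.47 width [-0.011   0.0111] slices 20
t 48.2 p [ 0.4559 -0.182   0.0947] yaw 179.35 zax [-0.0026  0.0016 -1.    ] F [-0.2  0.3 -0.3] op 0.0216
shift if turned last [-9.120e-02  4.351e-01  1.000e-04] if turned first [-9.61e-02  4.34e-01 -3.00e-04] turn [ 0.09 -0.15 -0.65]
```

```bash

python3 -m handwheel '[0,0,0,0,0,-0.5,-0.008,0.0362,0,0,0,0,-0.008,0.0362,0,0,0,0,-0.008,0.0362,0,0,0,0,-0.008,0.0362,0,0,0,0,-0.008,0.0362,0,0,0,0,-0.008,0.0362,0,0,0,0,-0.008,0.0362,0,0,0,0,-0.008,0.0362,0,0,0,0,-0.008,0.0362,0,0,0,0,-0.008,0.0362,0,0,0,0,-0.008,0.0362,0,0,0,0,-0.008,0.0362,0,0,0,0,0,0,0,0,0,0,0,0,0,0,0,0,0,0,0,0,0,0]' >/dev/null
python3 hand.py green .552 .252 0 .095 .13
python3 g.py .552 .252 .0255 180
python3 -m handwheel '[0,0.001,0.02,0,0,0,0,0,0.02,0,0,0,0,0,0.015,0,0,0,0,0,0.01,0,0,0,0,0,0,0,0,0,0,0,0,0,0,0]' >/dev/null
python3 hand.py green .552 .252 0 .025 .06
python3 g.py .552 .252 .0255 180
python3 - <<'E'
from h import *
im,d,W=cam("wrist"); m=masks(im)["green"]&(W[...,0]<.545)&(W[...,2]>.025)&(abs(W[...,1]-.252)<.006); p=W[m]
for a in (.5,.52,.535): print(a,np.median(p[abs(p[:,0]-a)<.005][:,2]).round(4))
E
```

```text
green origin [0.5534 0.2507] yaw -0.17 width [-0.0106  0.0107] slices 20
t 49.9 p [0.5534 0.2505 0.0955] yaw 179.83 zax [-1.4e-03 -7.0e-04 -1.0e+00] F [-0.3 -0.5 -0.8] op 0.022
shift if turned last [0.0013 0.0016 0.07  ] if turned first [0.0014 0.0015 0.07  ] turn [-0.04 -0.08 -0.17]
green origin [0.5543 0.2526] yaw -0.18 width [-0.011  0.011] slices 20
t 50.5 p [0.5547 0.2526 0.0323] yaw 179.87 zax [ 1.5e-03  5.0e-04 -1.0e+00] F [-0.7 -0.  -0.9] op 0.022
shift if turned last [ 0.0027 -0.0006  0.0068] if turned first [ 0.0027 -0.0006  0.0068] turn [ 0.03  0.09 -0.13]
0.5 0.0438
0.52 0.0438
0.535 0.0437
```

```bash

python3 -m handwheel '[0,-0.0005,0.007,0,0,0,0,0,0,0,0,0,-0.005,0,0,0,0,0,-0.01,0,0,0,0,0,-0.01,0,0,0,0,0,-0.01,0,0,0,0,0,-0.01,0,0,0,0,0,-0.01,0,0,0,0,0,-0.008,0,0,0,0,0,-0.005,0,0,0,0,0,-0.002,0,0,0,0,0,0,0,0,0,0,0]'
python3 -m handwheel '[-0.001,0,0,0,0,0,0,0,0,0,0,0]'| sed -n '2p;4p'
python3 -m handwheel '[-0.0007,0,0,0,0,0,0,0,0,0,0,0]'| sed -n '2p;4p'
python3 -m handwheel '[-0.0007,0,0,0,0,0,0,0,0,0,0,0]'| sed -n '2p;4p'
python3 hand.py green .626 .252 0 .025 .06
```

```text
t: 51.8
tool_pos: [0.624, 0.2519, 0.0242]
tool_rot: [-0.003, -3.141, 0.0]
contact_force: [0.4, 0.2, -0.8]
opening: 0.0216
tool_pos: [0.6246, 0.2519, 0.0242]
contact_force: [-0.2, 0.7, -0.1]
tool_pos: [0.6255, 0.2519, 0.0244]
contact_force: [0.6, 0.1, -0.4]
tool_pos: [0.6264, 0.2519, 0.0244]
contact_force: [-0.2, 0.2, -0.8]
green origin [0.6261 0.2522] yaw -0.72 width [-0.011   0.0112] slices 20
```

```bash

python3 -m handwheel '[-0.0007,0,0,0,0,0,0,0,0,0,0,0]'| sed -n '2p;4p'
python3 -m handwheel '[-0.0007,0,0,0,0,0,0,0,0,0,0,0]'| sed -n '2p;4p'
python3 -m handwheel '[-0.0007,0,0,0,0,0,0,0,0,0,0,0]'| sed -n '2p;4p'
python3 hand.py green .626 .252 0 .025 .06
```

```text
tool_pos: [0.6271, 0.2519, 0.0243]
contact_force: [-0.4, 0.5, -0.2]
tool_pos: [0.6274, 0.2519, 0.0242]
contact_force: [-0.8, -1.0, 0.0]
tool_pos: [0.6274, 0.2519, 0.0241]
contact_force: [-4.8, -1.0, 2.3]
green origin [0.6271 0.2521] yaw -0.7 width [-0.0109  0.0113] slices 19
```

```bash

python3 -m handwheel '[-0.0003,0,0,0,0,0,0,0,0,0,0,0]'| sed -n '2p;4p'
python3 -m handwheel '[0,0,0.0005,0,0,0,0,0,0,0,0,0,0,0,0,0,0,0,0,0,0,0,0,0,0,0,0,0,0,0]' 0.55 >/dev/null
python3 -m handwheel '[0,0,-0.01,0,0,0,0,0,-0.02,0,0,0,0.005,0,-0.03,0,0,0,0.01,0,-0.03,0,0,0,0.03,0,-0.04,0,0,0,0.04,0,-0.04,0,0,0,0.04,0,-0.04,0,0,0,0.03,0,-0.03,0,0,0,0.03,0,0,0,0,0,0.03,-0.02,0,0,0,0,0.02,-0.01,0,0,0,0,0,0,0,0,0,0]' 0.5
python3 - <<'E'
from h import *
im,d,W=cam("wrist"); save(im,"w10")
for k,y in(("blue",.312),("yellow",.192),("red",.132),("green",.252)):
    m=masks(im)[k]&(W[...,2]>.025)&(W[...,2]<.038)&(abs(W[...,1]-y)<.03); p=W[m]; print(k,len(p),len(p)and np.percentile(p,[.5,50,99.5],axis=0).round(4))
E
python3 g.py .375 .2225 .028 180
```

```text
tool_pos: [0.6275, 0.2519, 0.024]
contact_force: [-5.1, -0.3, 2.8]
t: 55.0
tool_pos: [0.4015, 0.2218, 0.2556]
tool_rot: [0.003, 3.14, 0.001]
contact_force: [0.9, 1.2, -0.8]
opening: 0.0428
blue 3 [[0.6118 0.3002 0.0257]
 [0.6164 0.3005 0.0269]
 [0.621  0.3006 0.0329]]
yellow 617 [[0.5602 0.1807 0.026 ]
 [0.5916 0.1934 0.0347]
 [0.6285 0.2045 0.037 ]]
red 13 [[0.608  0.144  0.026 ]
 [0.6152 0.1451 0.0307]
 [0.6281 0.1456 0.033 ]]
green 580 [[0.5602 0.2404 0.0263]
 [0.5924 0.2511 0.0348]
 [0.6292 0.2629 0.0369]]
t 55.0 p [0.4026 0.2222 0.2556] yaw 179.89 zax [ 0.0027  0.001  -1.    ] F [ 0.3  0.2 -0.4] op 0.0427
shift if turned last [ 0.0282 -0.      0.2275] if turned first [0.0276 0.0003 0.2276] turn [ 0.06  0.15 -0.11]
```

View pics/w10.png

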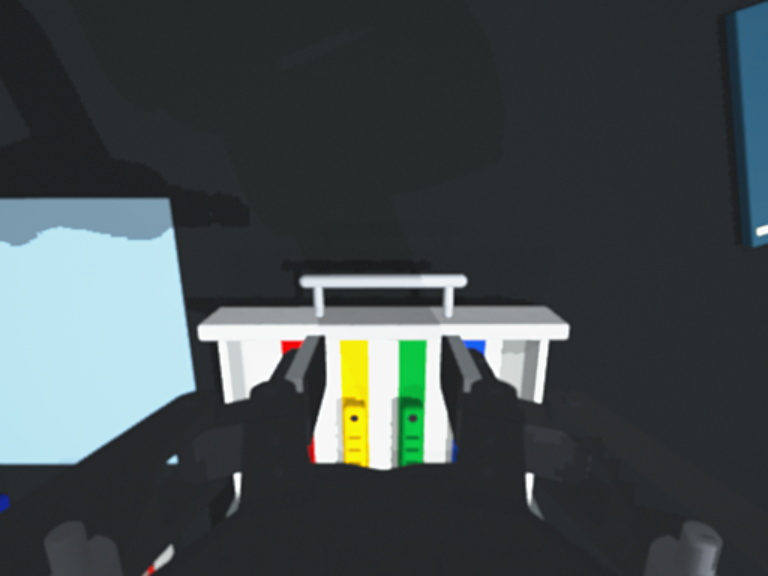

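Yellow (354,430) and green (412,430) are in line with equal rear ends, red and blue were measured home earlier, and the mat is empty. Now I'll push the drawer shut with closed fingers on the bar.

```bash

python3 -m handwheel '[0.015,0,0,0,0,0,0.015,0,0.01,0,0,0,0,0,0.03,0,0,0,0,0,0.04,0,0,0,0,0,0.04,0,0,0,0,0,0.04,0,0,0,0,0,0.03,0,0,0,0,0,0.02,0,0,0,0,0,0.015,0,0,0,0,0,0,0,0,0,0,0,0,0,0,0]' 1 40
python3 -m handwheel '[-0.015,0,0,0,0,0,-0.01,0,0,0,0,0,-0.005,0,0,0,0,0,-0.005,0,0,0,0,0,-0.005,0,0,0,0,0,-0.005,0,0,0,0,0,0,0,0,0,0,0]'
python3 g.py
```

```text
t: 56.15
tool_pos: [0.3737, 0.2226, 0.0299]
tool_rot: [0.003, 3.141, 0.0]
contact_force: [0.6, -1.2, 0.3]
opening: -0.0
t: 56.85
tool_pos: [0.4173, 0.2223, 0.0293]
tool_rot: [-0.003, -3.139, 0.0]
contact_force: [-3.2, 0.6, 1.8]
opening: -0.0
t 56.9 p [0.4173 0.2223 0.0293] yaw 179.88 zax [-2.3e-03 -1.0e-04 -1.0e+00] F [-3.2  0.6  1.8] op -0.0
```

```bash

python3 -m handwheel '[-0.005,0,0,0,0,0,-0.01,0,0,0,0,0,-0.012,0,0,0,0,0,-0.012,0,0,0,0,0,-0.012,0,0,0,0,0,-0.012,0,0,0,0,0,-0.012,0,0,0,0,0,-0.012,0,0,0,0,0,-0.012,0,0,0,0,0,-0.012,0,0,0,0,0,-0.012,0,0,0,0,0,-0.012,0,0,0,0,0,-0.012,0,0,0,0,0,-0.012,0,0,0,0,0,-0.01,0,0,0,0,0,-0.01,0,0,0,0,0,-0.005,0,0,0,0,0,0,0,0,0,0,0]'
python3 -m handwheel '[-0.004,0,0,0,0,0,-0.004,0,0,0,0,0,0,0,0,0,0,0]'
python3 -m handwheel '[-0.003,0,0,0,0,0,0,0,0,0,0,0]'
python3 -m handwheel '[-0.003,0,0,0,0,0,0,0,0,0,0,0]'
```

```text
t: 58.65
tool_pos: [0.6015, 0.2222, 0.0289]
tool_rot: [-0.003, -3.14, -0.001]
contact_force: [-2.5, 1.7, -0.4]
opening: -0.0002
t: 58.95
tool_pos: [0.609, 0.2222, 0.0289]
tool_rot: [-0.003, -3.14, -0.0]
contact_force: [-4.7, 2.1, 0.1]
opening: -0.0
t: 59.15
tool_pos: [0.6119, 0.2222, 0.0289]
tool_rot: [-0.003, -3.14, -0.0]
contact_force: [-5.2, 1.9, 0.6]
opening: 0.0001
t: 59.35
tool_pos: [0.6133, 0.2222, 0.0289]
tool_rot: [-0.003, -3.135, 0.0]
contact_force: [-10.2, 1.8, 5.2]
opening: 0.0001
```

```bash

python3 -m handwheel '[-0.002,0,0,0,0,0,0,0,0,0,0,0]'
python3 -m handwheel '[-0.002,0,0,0,0,0,0,0,0,0,0,0]'
```

```text
t: 59.55
tool_pos: [0.6133, 0.2222, 0.0288]
tool_rot: [-0.002, -3.13, 0.001]
contact_force: [-17.2, 0.4, 9.5]
opening: -0.0002
t: 59.75
tool_pos: [0.6133, 0.2222, 0.0288]
tool_rot: [-0.002, -3.125, 0.002]
contact_force: [-25.0, 0.9, 14.8]
opening: 0.0
```

The drawer is at its hard stop: 25 N with no motion. I'll back off and verify.

```bash

python3 -m handwheel '[0.01,0,0,0,0,0,0.02,0,0,0,0,0,0.03,0,0,0,0,0,0.03,0,-0.02,0,0,0,0,0,-0.04,0,0,0,0,0,-0.04,0,0,0,0,0,-0.04,0,0,0,0,0,-0.03,0,0,0,0,0,0,0,0,0,0,0,0,0,0,0,0,0]'
python3 - <<'E'
from h import *
im,d,W=cam("wrist"); save(im,"w11")
z=W[...,2]; m=(z>.042)&(z<.054)&(W[...,0]<.65)&(W[...,0]>.6)&(W[...,1]>.16)&(W[...,1]<.28); print("bar",np.percentile(W[m],[10,50,90],axis=0).round(4))
m=(z>.058)&(z<.068)&(W[...,0]<.7)&(W[...,0]>.64)&(W[...,1]>.1); print("panel",np.percentile(W[m],[2,50,98],axis=0).round(4))
im,d,W=cam("side"); save(im,"side2")
im,d,W=cam("top");print(np.round([W[int(v/1.5),int(u/1.5)] for u,v in((366,212),(456,220),(580,280))],3))
E
```

```text
bar [[0.6026 0.1636 0.0432]
 [0.6068 0.2201 0.0467]
 [0.625  0.2736 0.0523]]
panel [[0.6651 0.3478 0.0621]
 [0.6734 0.3497 0.0633]
 [0.6785 0.3522 0.0644]]
[[ 0.74  -0.099  0.065]
 [ 0.721 -0.293  0.057]
 [ 0.579 -0.536  0.099]]invalid input at $: expected a multiple of 6 numbers
```

View pics/side2.png

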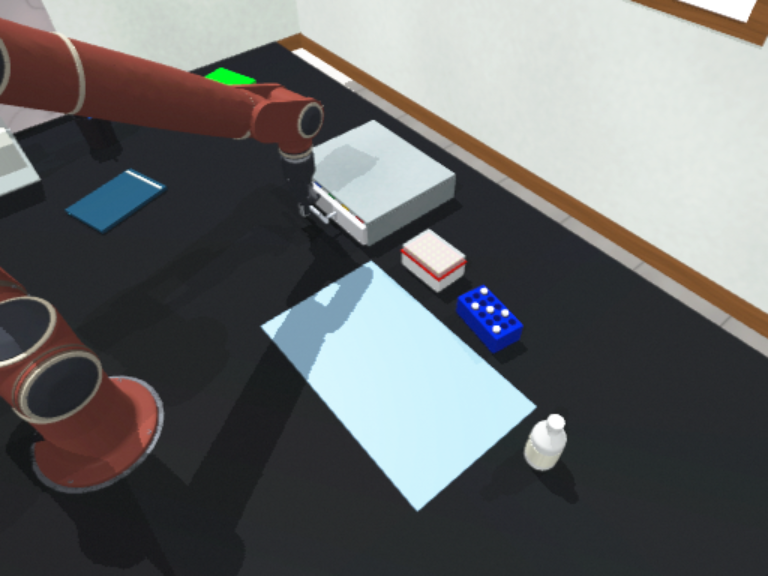

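The retreat call was refused (wrong number of values), so the gripper is still at the handle. In the side view the drawer is shut, the mat is empty and the bystanders stand where they were. I'll retreat again.

```bash

python3 -m handwheel '[0.01,0,0,0,0,0,0.02,0,0,0,0,0,0.03,0,0,0,0,0,0.03,0,-0.02,0,0,0,0,0,-0.04,0,0,0,0,0,-0.04,0,0,0,0,0,-0.04,0,0,0,0,0,-0.03,0,0,0,0,0,0,0,0,0,0,0,0,0,0,0,0]'
python3 - <<'E'
from h import *
im,d,W=cam("wrist"); save(im,"w12")
z=W[...,2]; m=(z>.042)&(z<.054)&(W[...,0]<.65)&(W[...,0]>.6)&(W[...,1]>.17)&(W[...,1]<.27); print("bar",np.percentile(W[m],[10,50,90],axis=0).round(4))
m=(z>.0605)&(z<.068)&(W[...,0]<.7)&(W[...,0]>.64)&(W[...,1]>.1); print("panel",np.percentile(W[m],[2,50,98],axis=0).round(4))
E
python3 g.py
```

```text
bar [[0.6025 0.2107 0.0432]
 [0.6063 0.2221 0.0483]
 [0.6071 0.2334 0.0531]]
panel [[0.666  0.3481 0.0621]
 [0.6732 0.3497 0.0631]
 [0.6782 0.3524 0.0644]]
t 60.0 p [0.6134 0.2222 0.0288] yaw 179.93 zax [-0.016  -0.0015 -0.9999] F [-23.3  -0.1  15. ] op 0.0002invalid input at $: expected a multiple of 6 numbers
```

View pics/w12.png

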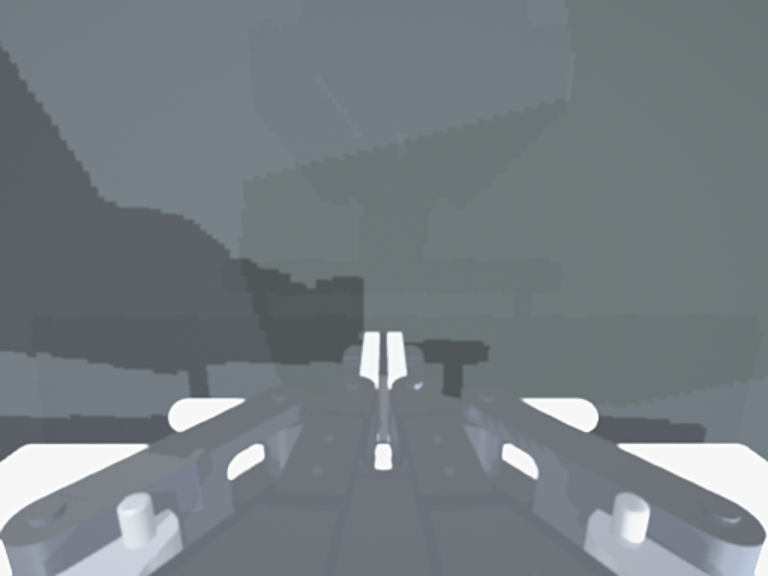

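Refused again for the same reason, so the picture only shows the gripper still at the bar (row 415). I'll use a shorter list.

```bash

python3 -m handwheel '[0.01,0,0,0,0,0, 0.02,0,0,0,0,0, 0.03,0,0,0,0,0, 0.03,0,-0.02,0,0,0, 0,0,-0.04,0,0,0, 0,0,-0.04,0,0,0, 0,0,-0.04,0,0,0, 0,0,-0.03,0,0,0, 0,0,0,0,0,0, 0,0,0,0,0,0]' && python3 - <<'E'
from h import *
im,d,W=cam("wrist"); save(im,"w13")
z=W[...,2]; m=(z>.042)&(z<.054)&(W[...,0]<.65)&(W[...,0]>.6)&(W[...,1]>.17)&(W[...,1]<.27); print("bar",np.percentile(W[m],[10,50,90],axis=0).round(4))
m=(z>.0605)&(z<.068)&(W[...,0]<.7)&(W[...,0]>.64)&(W[...,1]>.1); print("panel",np.percentile(W[m],[2,50,98],axis=0).round(4))
E
python3 g.py
```

```text
t: 60.95
tool_pos: [0.5309, 0.2219, 0.2008]
tool_rot: [0.004, 3.138, 0.001]
contact_force: [0.4, 0.6, -0.1]
opening: -0.0003
bar [[0.6238 0.1718 0.0431]
 [0.6257 0.1791 0.0473]
 [0.63   0.2679 0.0491]]
panel [[0.6698 0.1159 0.062 ]
 [0.675  0.2216 0.0633]
 [0.6783 0.3285 0.0649]]
t 61.0 p [0.5299 0.2217 0.1989] yaw 179.87 zax [ 6.e-04 -5.e-04 -1.e+00] F [-1.2  0.7 -0.5] op -0.0002
```

```bash
python3 -c "
from station import ctrl; print(ctrl.finish_job())"
```

```text
the job is handed in; nothing more can be done
None
```

I pulled the drawer to its stop, put all four spatulas into their own-colour slots (blue, yellow, red, then green), pushed the drawer shut and handed the job in at about 61 s.

- **Spatulas:** each was pushed in until its shoulder met the block, at about 5–6 N. Afterwards all four handle rear ends lay within 0.5 mm of each other, at x≈0.560. Red and blue were mostly hidden in the last look before shutting; they had been measured home one step earlier.
- **Drawer:** the last pushes reached 25 N with no further motion. The panel then read x≈0.665–0.679, which matches a shut drawer. Pressing each spatula home had moved the drawer in by 1–2 mm from its stop.
- **Red spatula:** it was knocked beside green during the run. I pinched its rear end and slid it aside to make room before gripping it properly.
- **Bystanders:** the top-camera points on the tip box, tube rack and bottle were unchanged within 4 mm, and they look undisturbed in the last side picture. The mat is empty.
- **Refused moves:** two retreat commands were refused for a wrong number of values. The gripper stayed pressed on the bar at about 25 N for a moment longer, without effect, and was clear of everything at hand-in.

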